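# Draw the cap feeder's guard bolt and slide the guard open

## Robot

A 6-joint arm with a two-finger parallel gripper is mounted at the origin on the work surface. World frame = base frame: x ahead of the robot, y to its left, z up, the work surface at z = 0. Lengths are in m, angles in rad, forces in N, time in s.
With the tool pointing down it reaches from about 0.425 to 0.95 m from the base axis. Payload 3.5 kg.
Tool frame: the origin (TCP) lies at the very end of the fingers, on their centre line; the grasp point (between the pads) lies 19 mm behind it; y points along the fingers, z is the direction in which the jaws open and shut, and the axes are right-handed (so a half turn about y gives the same grasp; the last joint's range is limited). The gripper opens to 85 mm and grips with 20 to 120 N. Pads are 22 mm wide; open, the fingers measure 114 mm over their backs; the gripper's body (76 mm by 85 mm) begins 54 mm behind the grasp point. The pads swing forward as they close: fully open they stand 13 mm farther back than shut.
Start: joints at [0.977, 0.286, 1.577, -0, 1.279, -0.15], TCP at [0.29, 0.61, 0.21] pointing down, gripper open.
Joint ranges: [-2.77, 2.77], [-0.9, 2.22], [0.21, 2.48], [-1.53, 4.67], [0.24, 2.81], [-2.84, 2.84]. Speed limits (rad/s): [2.79, 2.79, 3.14, 3.14, 3.14, 3.14].

## Interface

Orientations are given as a unit quaternion [x, y, z, w].
In Python, from plant import ctrl gives the robot as it stands. The module is installed in compiled form; this text tells all that it offers.
- The arm moves only by the tool jog_arm, never from a script. Its argument "deltas" is a list of rows, each a list of 3 entries, a list of its own where there are three numbers: the turn, a rotation vector about the tool's x, y, z in rad, then the shift along the tool's x, y, z in m, then the opening, from 0 (shut) to 1 (fully open). In form: [[[wx, wy, wz], [dx, dy, dz], gripper], ...]. A call has 1 to 10 rows; each row is the pose to reach, as a shift and turn from the pose measured when the call began, along the tool's axes at that moment; what a row does not reach only later rows make up. A row lasts 1/12 s, in which the tool goes at most 41.7 mm and 7.16 degrees, less where a joint would pass 70% of its speed; a pose out of reach is approached as far as the arm can. A call with a gripper value outside its range is refused whole. The fingers move at their own pace and stop on an object; "force" is the grip in N (left out, the last holds). Time passes only in rows, so rows that repeat a pose let the fingers close. It gives the time, the measured TCP pose, the force and the opening at its end, in the units of the state.
- ctrl.get_state(): the state, without advancing time (a new reading comes with each control period).
- ctrl.read_camera(name): name is "side" or "top"; returns a dict with "pixels" (480x640x3 uint8, blue, green, red), "range_z" (480x640 float32, m along the optical axis (not along the pixel's ray), 0 where there is no reading), "fx", "fy", "cx", "cy" (pixels), "k1" (the pictures are not rectified: a ray, as slopes to the right and down, at radius r is drawn at 1 + k1 r^2 times it, then the intrinsics apply), "T" (4x4, takes a point from camera to world coordinates). Camera axes: x right, y up, looking along -z (the intrinsics and any distortion apply to the point x, -y, -z); pixel columns grow to the right and rows downward; lengths in m; the calibration is good to about 2 mm. A picture is of the moment at which its call begins.
- ctrl.sign_off(): hands the job in, once; it reports no verdict.
The state is a dict: "time": time; "qpos": joint angles; "dq": joint speeds; "joint_efforts": joint torques, N m; "eef_pos": TCP position; "tcp_rot": TCP orientation; "contact_force": force on the tool from outside, world axes, zero at the start; "wrist_torque": the same for the moment, N m; "opening": opening from 0.0 (shut) to 1.0 (fully open).
Only numpy, scipy, OpenCV 4.12 (cv2) and the standard library are available. Lean on these libraries where they do the work, as an engineer would, in place of code of your own. Each camera call takes 0.05 s, during which the arm holds its last target.

## Task

Open the guard of the small cap feeder on the bench so that the cap disc can be reached. With one fingertip hold the bolt's spring catch down while the other fingertip slides the bolt right back out of the guard's staple, then let go so that the catch springs up and keeps the bolt back; after that push the guard sideways by its upright flange until it is fully open against the end bar. Nothing is to be picked up: do not lift the guard, and leave the bottles and the spare cap standing where they are.

Things in the scene. Friction and masses are not known exactly. Their poses are not given: they have to be found in the camera images.
- feeder: Cap feeder: fixed grey housing, steel deck 85 mm above the bench, 255 (x) by 285 (y) mm. Origin on the bench under the middle of the deck; x away from the operator (bolt at -x, guard at +x), y to the operator's left, z up; only x, y, yaw vary. All feeder-frame figures are mm. Bolt line y = -60, guard rails (8 high) at x = -7 and 123, open well under the guard x 10..108, y -125..-30.
- bolt_tab (a point): Middle of the guard-side (+x) face of the bolt's upright steel thumb tab, 38 mm above the deck; moves with the bolt (x -59, y -60 in the feeder frame when shot). Tab 26 mm wide (y), 6 thick (x), top 52 above the deck, on a slide block 20 by 24 mm, its top 20 above the deck. Push this face to -x to draw the bolt; 33 mm are free behind it up to a 23 mm high guide block.
- bolt (a joint): Draw of the bolt in m along the feeder's -x: 0 = shot (its 10 mm bar through the guard's staple), 0.033 = fully back at its stop. Slides with 2 to 3 N, stays where left. With the catch up the catch's tooth stops it after 1.5 mm; from about 0.030 the released catch's tooth comes up behind the slide block and keeps the bolt back.
- catch_pad (a point): Middle of the pressing line on top of the catch: a ribbed steel plate beside the bolt, 80 mm along feeder x (-105..-25), 48 mm in y (-32..+16), along which a pressing fingertip can slide. Hinged along its outer edge (y +20, 24.5 above the deck), sprung up at the bolt side. Point at y -12, 48 mm from the bolt line; about 32 mm above the deck at rest, 26 pressed right down (plate level).
- catch (a joint): Angle in rad by which the catch is pressed: 0 = sprung up, 0.18 = right down on its stop. The bolt is free above about 0.12. Pressing at the point above takes 3.5 N at first, 5 N right down; it springs up when let go, unless the slide block is over its tooth.
- guard: Guard: clear plate in an aluminium frame, 120 (x) by 140 (y) by 6 mm, about 0.45 kg, loose on the deck between the rails with 2 mm play each side. Origin: centre of its underside, axes as the feeder's. Shut at x 58, y -70, z 85 in the feeder frame; fully open at y +45, against the 14 mm high end bar (115 mm travel to +y). A 27 mm high staple stands at its bolt-side edge.
- guard_flange (a point): Centre of the outer (-y) face of the guard's upright push flange, 26 mm above the deck. The flange runs along the guard's -y end, 100 mm long (x), 5 mm thick, top 45 mm above the deck. Push this face towards the feeder's +y. The deck runs 10 mm beyond it to -y, with a 4 mm high strip on it.
- spare_cap: White spare pump cap standing on the deck, 28 mm wide, 32 mm tall; origin at the centre of its underside. To be left alone.
- bottle_a_mid (a point): Filled spray bottle standing on the bench near the feeder, 44 mm wide, 144 mm tall; the point is half-way up on its axis. To be left alone.
- bottle_b_mid (a point): Filled spray bottle standing on the bench near the feeder, 44 mm wide, 144 mm tall; the point is half-way up on its axis. To be left alone.
- bottle_c_mid (a point): Filled spray bottle standing on the bench near the feeder, 44 mm wide, 144 mm tall; the point is half-way up on its axis. To be left alone.
Things that resemble listed ones, but are neither listed nor needed, are in the scene too. Of the things like the guard, leave any that is orange; of the rest the larger one is meant.

How it is judged:
By the outcome, as a careful person would: the job done as asked, in the order asked, and still so for the second after the job is handed in, with the robot touching nothing.
It also fails if it takes over 43 s, if anything falls off the work surface, if the arm or the gripper's body presses on something with over 40 N, if the wrist force passes 120 N, or if a joint passes its speed limit or range.

## Working session

There is one attempt and no reset: what is moved stays moved. The work goes in short steps, Python scripts to look and compute and a tool call to move; the robot and the scene stay as the last step left them, time stands still between calls to the robot, and variables do not carry over. Pictures are saved under pics/ and viewed, and the job is handed in when it is done.

Besides the shell and the picture viewer there is one more tool, called after "Call:" as a command line: name --argument value ..., lists and objects as JSON in quotes. jog_arm: Moves the arm, as the interface text tells. Its arguments: {"type":"object","properties":{"deltas":{"type":"array","items":{"type":"array"}},"force":{"type":"number"}},"required":["deltas"]}

```bash
ls; mkdir -p pics; python3 - <<'E'
from plant import ctrl
import cv2, numpy as np
s=ctrl.get_state()
for k,v in s.items(): print(k,np.round(v,4))
for n in("side","top"):
    d=ctrl.read_camera(n)
    cv2.imwrite(f"pics/{n}0.png",d["pixels"])
    np.savez(f"{n}0.npz",**d)
    print(n,d["fx"],d["fy"],d["cx"],d["cy"],d["k1"]);print(np.round(d["T"],4)); print((d["range_z"]>0).mean())
E
```

```text
pics
time 0.0
qpos [ 0.977   0.2872  1.5782 -0.      1.2786 -0.15  ]
dq [ 0.0007 -0.002   0.0005 -0.0015 -0.0011 -0.0004]
joint_efforts [ 1.00000e-04 -4.05986e+01 -2.92625e+01 -2.00000e-04  5.80000e-03
 -0.00000e+00]
eef_pos [0.2894 0.609  0.2083]
tcp_rot [ 0.6905 -0.1559  0.1553 -0.689 ]
contact_force [-0.146   0.6941 -0.3275]
wrist_torque [ 0.0321 -0.0021  0.0406]
opening 1.001
side 509.63622985643246 509.63622985643246 325.98482529281546 249.12263514453392 -0.0540063955798344
[[ 0.9917  0.0903 -0.0919  0.537 ]
 [-0.1281  0.7679 -0.6277 -0.5923]
 [ 0.0139  0.6342  0.773   0.8793]
 [ 0.      0.      0.      1.    ]]
0.9960514322916667
top 582.7095269939213 582.7095269939213 320.37264767286985 239.1652073322425 -0.11827406061586397
[[-0.0095  0.9974 -0.0718  0.5172]
 [-0.9999 -0.0092  0.0044  0.0426]
 [ 0.0037  0.0718  0.9974  1.15  ]
 [ 0.      0.      0.      1.    ]]
0.99587890625
```

View pics/side0.png

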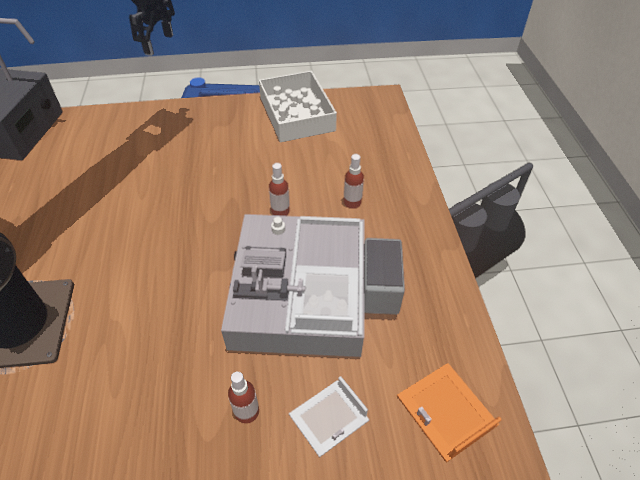

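View pics/top0.png

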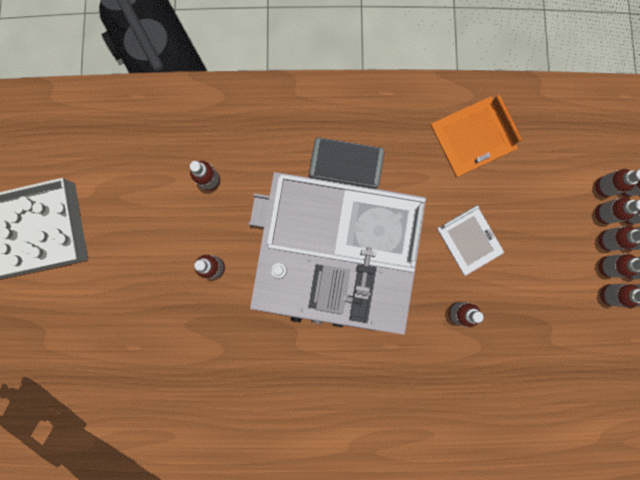

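The side view shows the feeder centred near (300,285), with the guard at about (325,290). The white look-alike plate is at (330,415) and the orange one at (448,410). In the top view the guard is near (382,228), the white decoy at (471,241) and the orange one at (476,135). The bottles are at (205,175), (210,267) and (465,315), and the spare cap is at (279,270).

```bash
cat > h.py <<'E'
import numpy as np, cv2
def load(f): 
    d=np.load(f); return {k:d[k] for k in d.files}
def slopes(d,uv):
    uv=np.atleast_2d(np.asarray(uv,float))
    p=np.stack([(uv[:,0]-d["cx"])/d["fx"],(uv[:,1]-d["cy"])/d["fy"]],1)
    q=p.copy()
    for _ in range(20): q=p/(1+d["k1"]*(q**2).sum(1,keepdims=True))
    return q
def plane(d,uv,z):
    q=slopes(d,uv); r=np.stack([q[:,0],-q[:,1],-np.ones(len(q))],1)@d["T"][:3,:3].T
    o=d["T"][:3,3]; return o+r*((z-o[2])/r[:,2])[:,None]
def depth(d,uv):
    uv=np.atleast_2d(uv); q=slopes(d,uv); z=np.array([d["range_z"][int(round(v)),int(round(u))] for u,v in uv])
    c=np.stack([q[:,0]*z,-q[:,1]*z,-z],1); return c@d["T"][:3,:3].T+d["T"][:3,3]
def tri(a,ua,b,ub):
    ra=plane(a,ua,0)-a["T"][:3,3]; rb=plane(b,ub,0)-b["T"][:3,3]; out=[]
    for x,y in zip(ra,rb):
        A=np.stack([x,-y],1); t,*_=np.linalg.lstsq(A,b["T"][:3,3]-a["T"][:3,3],rcond=None)
        p=a["T"][:3,3]+t[0]*x; q=b["T"][:3,3]+t[1]*y; out.append(np.r_[(p+q)/2,np.linalg.norm(p-q)])
    return np.array(out)
def project(d,P):
    P=np.atleast_2d(P); c=(P-d["T"][:3,3])@d["T"][:3,:3]; s=np.stack([c[:,0],-c[:,1]],1)/(-c[:,2:3])
    s=s*(1+d["k1"]*(s**2).sum(1,keepdims=True)); return s*d["fx"]+[d["cx"],d["cy"]]
E
python3 - <<'E'
from h import *
s=load("side0.npz");t=load("top0.npz")
cv2.imwrite("pics/sc.png",cv2.resize(s["pixels"][200:365,215:415],None,fx=4,fy=3.6,interpolation=cv2.INTER_CUBIC)[:600])
cv2.imwrite("pics/tc.png",cv2.resize(t["pixels"][160:340,240:440],None,fx=3.3,fy=3.3,interpolation=cv2.INTER_CUBIC))
E
```

```text
(no output)
```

View pics/sc.png

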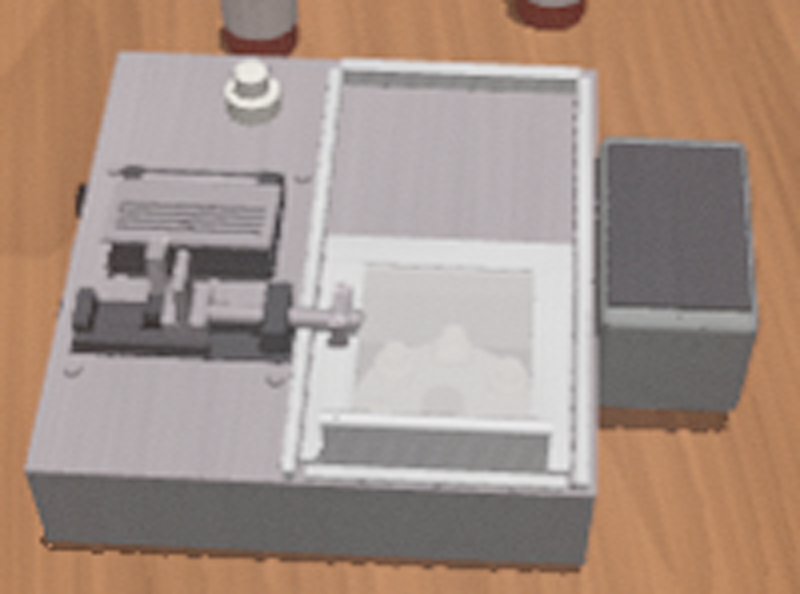

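View pics/tc.png

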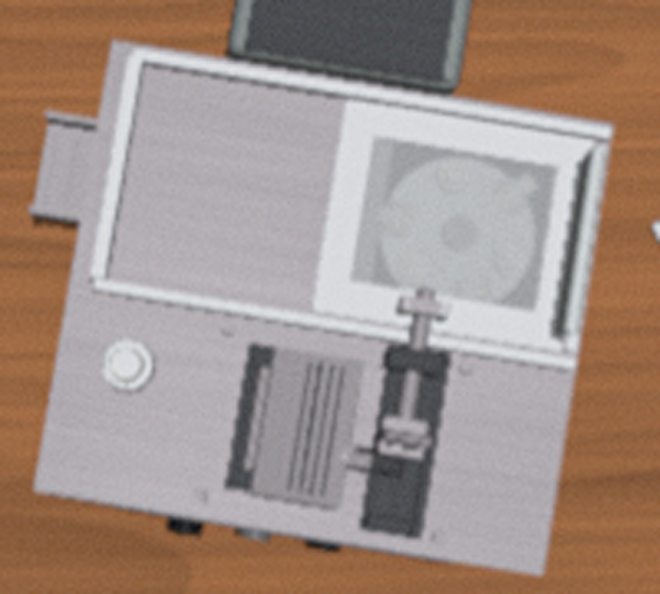

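```bash
python3 - <<'E'
from h import *
s=load("side0.npz");t=load("top0.npz")
f=lambda L:np.array(L)/3.3+[240,160]
g=lambda L:np.array(L)/[4,3.6]+[215,200]
# order: (-x,+y),(+x,+y),(+x,-y),(-x,-y)
tc=f([(35,490),(113,40),(613,125),(545,575)]); sc=g([(118,52),(595,70),(595,492),(28,470)])
# refine the top corners: mask of wood vs deck
print(np.round(tri(t,tc,s,sc),4))
m=np.array([[-127.5,142.5],[127.5,142.5],[127.5,-142.5],[-127.5,-142.5]])/1e3
for d,c in((t,tc),(s,sc)):
    P=plane(d,c,0.085)[:,:2]; 
    print([round(float(np.linalg.norm(P[i]-P[(i+1)%4])),4) for i in range(4)])
    a=P-P.mean(0); yaw=np.arctan2((m[:,0]*a[:,1]-m[:,1]*a[:,0]).sum(),(m*a).sum()); print(P.mean(0),np.degrees(yaw))
D=depth(t,f([(200,450),(60,470),(480,500),(200,200),(290,480)])); print(np.round(D,4))
# line fits on housing outline: wood mask
hsv=cv2.cvtColor(t["pixels"],cv2.COLOR_BGR2HSV)
w=((hsv[...,1]<60)).astype(np.uint8); w=cv2.morphologyEx(w,cv2.MORPH_OPEN,np.ones((3,3)))
cv2.imwrite("pics/m.png",w[130:350,230:450]*255)
E
```

```text
[[ 0.4698  0.1661  0.0867  0.0027]
 [ 0.7198  0.122   0.0871  0.0022]
 [ 0.6696 -0.157   0.09    0.0033]
 [ 0.4214 -0.1142  0.0887  0.0047]]
[0.2545, 0.2846, 0.2536, 0.2855]
[0.5686913  0.00391963] -10.004000979195265
[0.2542, 0.2826, 0.2525, 0.2838]
[0.57194909 0.00643453] -9.826985068619958
[[ 0.4897  0.075   0.084 ]
 [ 0.4794  0.152   0.0891]
 [ 0.4604 -0.0797  0.0829]
 [ 0.6285  0.074   0.0839]
 [ 0.4742  0.026   0.1213]]
```

```bash
cat >> h.py <<'E'
C0=np.array([0.5703,0.0052]); YAW=np.radians(-9.92)
def w2f(P):
    P=np.atleast_2d(P); c,s=np.cos(YAW),np.sin(YAW); d=P[:,:2]-C0
    return np.c_[c*d[:,0]+s*d[:,1], -s*d[:,0]+c*d[:,1], P[:,2]-0.085]*1e3
def f2w(F):
    F=np.atleast_2d(np.asarray(F,float))/1e3; c,s=np.cos(YAW),np.sin(YAW)
    return np.c_[C0[0]+c*F[:,0]-s*F[:,1], C0[1]+s*F[:,0]+c*F[:,1], F[:,2]+0.085]
def cloud(d):
    v,u=np.mgrid[0:480,0:640]; q=slopes(d,np.c_[u.ravel(),v.ravel()]); z=d["range_z"].ravel()
    return (np.c_[q[:,0]*z,-q[:,1]*z,-z])@d["T"][:3,:3].T+d["T"][:3,3]
E
python3 - <<'E'
from h import *
for n in("top","side"):
    d=load(n+"0.npz"); F=w2f(cloud(d))
    k=(abs(F[:,0])<140)&(abs(F[:,1])<160)&(F[:,2]>-30); F=F[k]; 
    S=3; H=np.full((320*S,280*S),-10,np.float32); i=((140-F[:,0])*S).astype(int);j=((160-F[:,1])*S).astype(int)
    # image: up=+x, left=+y
    H=np.full((280*S,320*S),-20,np.float32); o=np.argsort(F[:,2]); H[i[o],j[o]]=F[o,2]
    H=cv2.dilate(H,np.ones((6,6))) 
    im=cv2.applyColorMap(np.clip((H+10)*3.6,0,255).astype(np.uint8),cv2.COLORMAP_JET)
    col=d["pixels"].reshape(-1,3)[k]; Cc=np.zeros((280*S,320*S,3),np.uint8); Cc[i[o],j[o]]=col[o]; Cc=cv2.dilate(Cc,np.ones((6,6)))
    for X in range(-120,121,20): cv2.line(im,(0,int((140-X)*S)),(8,int((140-X)*S)),(255,255,255),1); cv2.putText(im,str(X),(10,int((140-X)*S)),0,.4,(255,255,255))
    for Y in range(-140,141,20): cv2.putText(im,str(Y),(int((160-Y)*S),12),0,.4,(255,255,255))
    cv2.imwrite(f"pics/H{n}.png",cv2.resize(im,(685,600)))
    # profiles along bolt line & catch
    for y0 in(-60,-12):
        s=F[abs(F[:,1]-y0)<5]; b=np.floor(s[:,0]/5)*5
        print(n,"y",y0,[(int(x),int(round(np.median(s[b==x,2]))),int(round(s[b==x,2].max()))) for x in np.unique(b) if -130<x<30])
    s=F[abs(F[:,0]-85)<15]; b=np.floor(s[:,1]/4)*4
    print(n,"x85",[(int(x),int(round(np.median(s[b==x,2]))),int(round(s[b==x,2].max()))) for x in np.unique(b) if x<-100 or x>90])
    s=F[abs(F[:,0]+75)<25]; b=np.floor(s[:,1]/6)*6
    print(n,"x-75",[(int(x),int(round(np.median(s[b==x,2]))),int(round(s[b==x,2].max()))) for x in np.unique(b) if x>-100 and x<50])
E
```

```text
top y -60 [(-125, 1, 6), (-120, 14, 19), (-115, 15, 18), (-110, 4, 15), (-105, 2, 5), (-100, 2, 4), (-95, 1, 7), (-90, 2, 6), (-85, 2, 4), (-80, 4, 21), (-75, 20, 23), (-70, 52, 53), (-65, 22, 54), (-60, 20, 25), (-55, 3, 21), (-50, 3, 18), (-45, 4, 21), (-40, 4, 18), (-35, 5, 22), (-30, 23, 28), (-25, 24, 27), (-20, 20, 22), (-15, 9, 17), (-10, 6, 18), (-5, 6, 21), (0, 26, 29), (5, 27, 33), (10, 11, 25), (15, 6, 18), (20, 6, 8), (25, 6, 9)]
top y -12 [(-125, 1, 5), (-120, 0, 4), (-115, -1, 2), (-110, 33, 35), (-105, 33, 37), (-100, 33, 35), (-95, 33, 37), (-90, 34, 36), (-85, 33, 37), (-80, 33, 39), (-75, 32, 38), (-70, 33, 38), (-65, 33, 38), (-60, 34, 36), (-55, 33, 38), (-50, 33, 36), (-45, 34, 39), (-40, 33, 37), (-35, 33, 37), (-30, 0, 35), (-25, 0, 4), (-20, 0, 3), (-15, 8, 12), (-10, 6, 10), (-5, 5, 9), (0, 6, 9), (5, 6, 8), (10, 6, 11), (15, 6, 8), (20, 5, 10), (25, 5, 8)]
top x85 [(-144, 2, 4), (-140, 4, 5), (-136, 43, 46), (-132, 42, 49), (-128, 7, 47), (-124, 6, 9), (-120, 6, 11), (-116, 5, 9), (-112, 5, 10), (-108, 6, 9), (-104, 5, 10), (92, 0, 3), (96, 0, 3), (100, 0, 4
[... 1282 characters left out ...]
-15, 6, 9), (-10, 5, 10), (-5, 4, 7), (0, 5, 8), (5, 5, 7), (10, 5, 9), (15, 5, 7), (20, 4, 8), (25, 5, 8)]
side x85 [(-144, -13, 1), (-140, -6, 7), (-136, 21, 47), (-132, 25, 47), (-128, 43, 46), (-104, 5, 7), (92, -1, 3), (96, 0, 2), (100, 0, 2), (104, -1, 3), (108, -1, 3), (112, 0, 2), (116, -1, 0), (120, 5, 18), (124, 10, 16), (128, 13, 16), (132, 12, 12)]
side x-75 [(-96, -1, 3), (-90, 0, 2), (-84, -1, 4), (-78, -1, 4), (-72, 4, 15), (-66, 18, 53), (-60, 5, 54), (-54, 13, 55), (-48, 15, 52), (-42, 12, 51), (-36, 26, 40), (-30, 0, 38), (-24, 10, 37), (-18, 12, 37), (-12, 31, 35), (-6, 31, 35), (0, 30, 33), (6, 29, 32), (12, 28, 30), (18, 27, 30), (24, 26, 28), (30, 25, 26), (36, 19, 23)]
```

View pics/Htop.png

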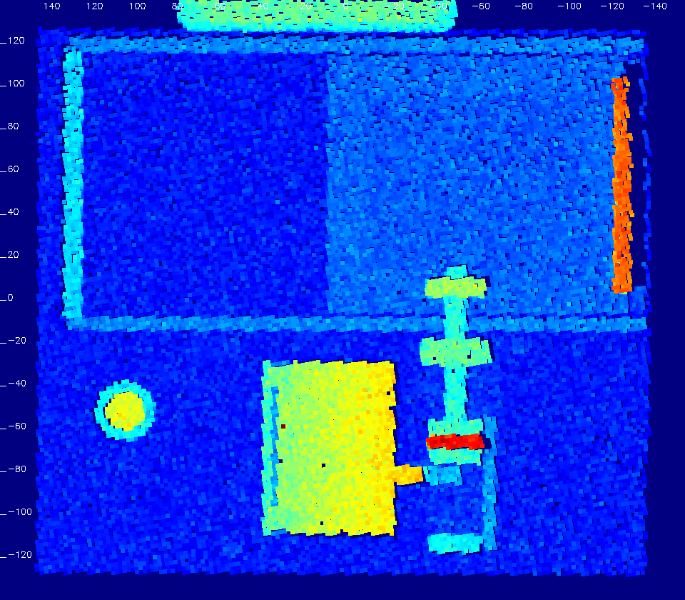

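View pics/Hside.png

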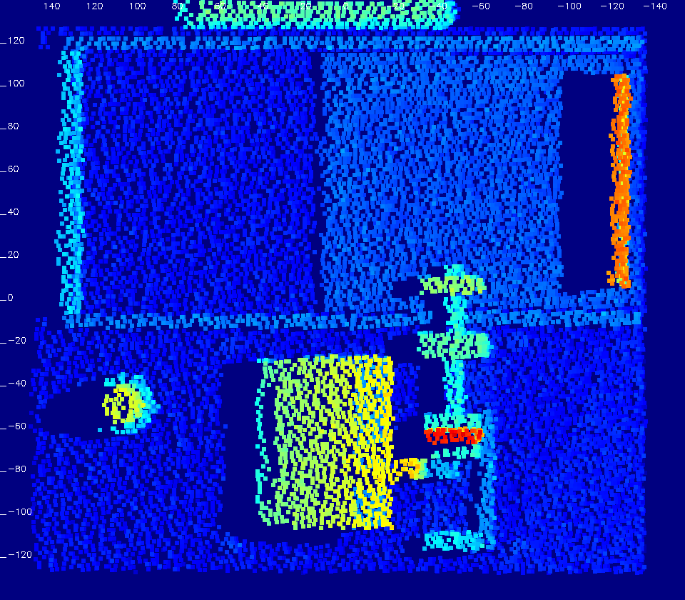

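```bash
python3 - <<'E'
from h import *
def rng(a): return np.round(np.percentile(a,[1,50,99]),1)
for n in("top","side"):
    d=load(n+"0.npz"); F=w2f(cloud(d)); F=F[(F[:,2]<70)]
    B=lambda x0,x1,y0,y1,z0,z1: F[(F[:,0]>x0)&(F[:,0]<x1)&(F[:,1]>y0)&(F[:,1]<y1)&(F[:,2]>z0)&(F[:,2]<z1)]
    for nm,b in dict(tabtop=B(-85,-45,-90,-30,47,57),plate=B(-125,-15,-26,25,26,42),flange=B(-10,125,-150,-110,40,52),frontguide=B(-45,-15,-90,-30,18,30),backguide=B(-125,-100,-90,-30,9,30),
        slide=B(-85,-50,-80,-40,16,24),staple=B(-12,20,-90,-30,23,34),endbar=B(0,110,110,140,11,20),guardedge=B(25,100,-30,30,4,8.5),railL=B(-30,8,30,110,6,11),railR=B(110,135,-100,110,6,11)).items():
        print(n,nm,len(b),rng(b[:,0]),rng(b[:,1]),rng(b[:,2]))
E
```

```text
top tabtop 49 [-68.8 -66.2 -63.1] [-64.8 -52.6 -40. ] [48.2 51.6 55.9]
top plate 1184 [-108.1  -68.6  -29.7] [-23.6  -1.2  23.8] [26.2 31.7 37.8]
top flange 242 [  4.6  51.2 102.7] [-134.5 -130.1 -126.6] [40.4 44.5 49. ]
top frontguide 145 [-44.2 -25.1 -16.2] [-68.  -52.5 -37. ] [18.2 22.3 26.6]
top backguide 82 [-117.5 -112.6 -101.2] [-70.6 -56.6 -40.8] [ 9.5 15.2 19.5]
top slide 115 [-75.8 -61.8 -50.6] [-64.3 -52.5 -40.8] [16.4 20.2 23.3]
top staple 70 [ 1.9  5.8 10.1] [-66.  -53.3 -39.4] [24.1 27.  31.1]
top endbar 259 [  1.2  54.3 108.4] [122.  126.2 130. ] [11.1 14.2 18.3]
top guardedge 597 [25.7 61.  99.4] [-29.8 -10.3  22.9] [4.  5.9 8.4]
top railL 119 [-13.7 -10.7  -7.9] [ 30.8  69.5 109.3] [ 6.1  8.1 10.7]
top railR 423 [110.5 118.8 126.9] [-96.9  -3.2 107.6] [ 6.   8.2 10.9]
side tabtop 40 [-66.4 -63.  -60.5] [-64.2 -52.3 -39.1] [47.5 50.  54.5]
side plate 719 [-105.4  -66.3  -26.9] [-23.   -1.6  23.9] [26.2 31.1 36. ]
side flange 247 [  7.2  56.3 104.4] [-134.  -130.3 -125.3] [40.1 43.2 47. ]
side frontguide 103 [-41.6 -22.  -15.5] [-67.1 -52.3 -36.8] [18.3 21.7 24.8]
side backguide 71 [-116.  -111.7 -100.5] [-70.5 -55.5 -38.9] [ 9.1 14.1 18.5]
side slide 85 [-73.  -59.8 -51. ] [-63.9 -54.  -41.8] [16.5 19.1 23.9]
side staple 55 [ 3.   6.9 10.9] [-65.5 -52.5 -37. ] [23.2 26.  30.2]
side endbar 190 [  0.8  54.9 109.1] [121.5 126.7 133. ] [11.1 13.4 17.3]
side guardedge 463 [25.6 63.2 99.3] [-29.6  -8.8   8.4] [4.1 5.3 8.1]
side railL 83 [-28.3 -10.1  -7. ] [ 31.1  66.4 109.8] [ 6.2  7.7 10.4]
side railR 284 [111.  120.  130.1] [-98.9 -20.7 107.6] [ 6.   7.4 10.7]
```

```bash
cat >> h.py <<'E'
C0=f2w([-3,7.3,0])[0,:2]
from scipy.spatial.transform import Rotation as R
def goal(F,jaw='y',tilt=None):
    "TCP at feeder point F (mm above deck), tool down, jaw axis along +feeder y or x"
    c,s=np.cos(YAW),np.sin(YAW); ex=np.array([c,s,0]);ey=np.array([-s,c,0])
    z=ey if jaw=='y' else ex
    y=np.array([0,0,-1.]); x=np.cross(y,z)
    return f2w(F)[0],R.from_matrix(np.stack([x,y,z],1))
def delta(st,F,jaw='y',flip=False):
    p,r=goal(F,jaw); r0=R.from_quat(st["tcp_rot"])
    if flip: r=r*R.from_rotvec([0,np.pi,0])
    return np.round((r0.inv()*r).as_rotvec(),4), np.round(r0.inv().apply(p-st["eef_pos"]),4)
def tell(st):
    F=w2f(st["eef_pos"])[0]; M=R.from_quat(st["tcp_rot"]).as_matrix()
    print("t",round(st["time"],2),"tcpF",np.round(F,1),"open",round(st["opening"],3),"f",np.round(st["contact_force"],1),"q",np.round(st["qpos"],2))
E
python3 - <<'E'
from h import *
from plant import ctrl
s=ctrl.get_state(); tell(s); print(np.round(R.from_quat(s["tcp_rot"]).as_matrix(),3))
print(C0)
for f in (0,1): print(delta(s,[-45,-36,100],'y',f)); print(delta(s,[58,-160,100],'x',f))
for n in("top","side"):
    d=load(n+"0.npz"); print(project(d,f2w([[-59,-60,38],[-65,-12,32],[58,-140,26],[-45,-36,100]])).round(0).tolist())
E
```

```text
t 0.1 tcpF [-377.7  539.2  123.4] open 1.001 f [0.2 0.2 0.6] q [ 0.98  0.29  1.58 -0.    1.28 -0.15]
[[ 0.903 -0.001  0.429]
 [-0.429 -0.002  0.903]
 [-0.    -1.    -0.002]]
[0.56860244 0.01290768]
(array([ 0.0021, -0.2706, -0.0006]), array([ 0.4744,  0.0243, -0.4652]))
(array([2.1000e-03, 1.3002e+00, 1.2000e-03]), array([ 0.6068,  0.0245, -0.5572]))
(array([9.0000e-04, 2.8709e+00, 3.1000e-03]), array([ 0.4744,  0.0243, -0.4652]))
(array([ 1.3000e-03, -1.8414e+00, -2.2000e-03]), array([ 0.6068,  0.0245, -0.5572]))
[[363.0, 290.0], [335.0, 289.0], [417.0, 233.0], [353.0, 280.0]]
[[261.0, 280.0], [262.0, 261.0], [323.0, 324.0], [268.0, 248.0]]
```

Call:
jog_arm --deltas '[[[0,-0.1,0],[0.04,0,-0.04],0.4],[[0,-0.2,0],[0.08,0,-0.08],0.4],[[0,-0.27,0],[0.11,0,-0.11],0.4],[[0,-0.27,0],[0.14,0,-0.14],0.4],[[0,-0.27,0],[0.17,0,-0.17],0.4],[[0,-0.27,0],[0.2,0,-0.2],0.4],[[0,-0.27,0],[0.23,0,-0.23],0.4],[[0,-0.27,0],[0.25,0,-0.25],0.4],[[0,-0.27,0],[0.27,0,-0.27],0.4],[[0,-0.27,0],[0.27,0,-0.27],0.4]]' --force 40

```text
time: 0.93
eef_pos: [0.4186, 0.2446, 0.2086]
tcp_rot: [0.706, -0.063, 0.063, -0.703]
contact_force: [0.2, -0.3, 0.5]
opening: 0.399
```

```bash
python3 - <<'E'
from h import *
from plant import ctrl
s=ctrl.get_state(); tell(s); print(delta(s,[-45,-36,100]))
E
```

```text
t 0.93 tcpF [-187.7  202.4  123.6] open 0.399 f [ 0.2 -0.3  0.5] q [ 0.32 -0.14  2.03 -0.    1.25 -1.07]
(array([ 0.0042, -0.0058, -0.0002]), array([ 0.144 ,  0.0245, -0.2374]))
```

Call:
jog_arm --deltas '[[[0.004,-0.006,0],[0.02,0,-0.035],0.4],[[0.004,-0.006,0],[0.04,0,-0.07],0.4],[[0.004,-0.006,0],[0.06,0,-0.1],0.4],[[0.004,-0.006,0],[0.08,0,-0.135],0.4],[[0.004,-0.006,0],[0.1,0,-0.17],0.4],[[0.004,-0.006,0],[0.12,0.01,-0.2],0.4],[[0.004,-0.006,0],[0.14,0.02,-0.23],0.4],[[0.004,-0.006,0],[0.144,0.04,-0.237],0.4],[[0.004,-0.006,0],[0.144,0.054,-0.237],0.4],[[0.004,-0.006,0],[0.144,0.054,-0.237],0.4]]'

```text
time: 1.77
eef_pos: [0.5156, -0.0147, 0.1514]
tcp_rot: [-0.704, 0.065, -0.059, 0.705]
contact_force: [-0.3, 0.5, -0.8]
opening: 0.404
```

```bash
cat > look.py <<'E'
import sys
from h import *
from plant import ctrl
n=sys.argv[1]; s=ctrl.get_state(); tell(s)
ims=[]
for c,(x0,y0,x1,y1) in dict(side=(215,150,415,350),top=(250,160,450,360)).items():
    d=ctrl.read_camera(c); np.savez(f"{c}_{n}.npz",**d)
    ims.append(cv2.resize(d["pixels"][y0:y1,x0:x1],(400,400),interpolation=cv2.INTER_CUBIC))
cv2.imwrite(f"pics/{n}.png",np.hstack(ims))
E
python3 look.py a1; python3 - <<'E'
from h import *
from plant import ctrl
s=ctrl.get_state();print(delta(s,[-45,-36,60]))
E
```

```text
t 1.77 tcpF [-47.4 -36.3  66.4] open 0.404 f [-0.3  0.5 -0.8] q [-0.23 -0.    2.01 -0.    1.14 -1.62]
(array([-0.    ,  0.0003, -0.0024]), array([ 0.0007,  0.0098, -0.0006]))
```

View pics/a1.png

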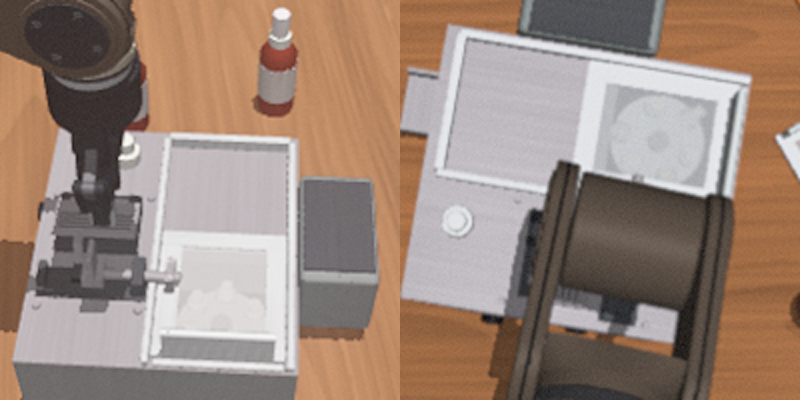

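```bash
python3 - <<'E'
from h import *
d=load("side_a1.npz")
im=cv2.resize(d["pixels"][220:320,215:325],(770,700),interpolation=cv2.INTER_CUBIC)[:600]
cv2.imwrite("pics/a1c.png",im)
F=w2f(cloud(d)); F=F[(abs(F[:,0]+47)<45)&(abs(F[:,1]+36)<60)&(F[:,2]>56)&(F[:,2]<110)]
for z in range(56,110,6):
    s=F[(F[:,2]>=z)&(F[:,2]<z+6)]
    if len(s): print(z,len(s),np.percentile(s[:,0],[2,98]).round(1),np.percentile(s[:,1],[2,50,98]).round(1))
s=F[(F[:,2]>70)&(F[:,1]<-50)]; print(len(s),np.percentile(s[:,0],[2,50,98]).round(1),np.percentile(s[:,1],[2,50,98]).round(1),s[:,2].min())
E
```

```text
86 10 [-55.1 -35. ] [-60.7 -38.5 -17.4]
92 19 [-55.8 -34.5] [-64.9 -60.  -17.9]
98 36 [-55.9 -34.1] [-67.2 -60.1 -18.3]
104 23 [-51.3 -34. ] [-67.7 -65.7 -15.1]
67 [-56.  -42.3 -34.6] [-67.5 -63.3 -54.9] 88.53831830774845
```

View pics/a1c.png

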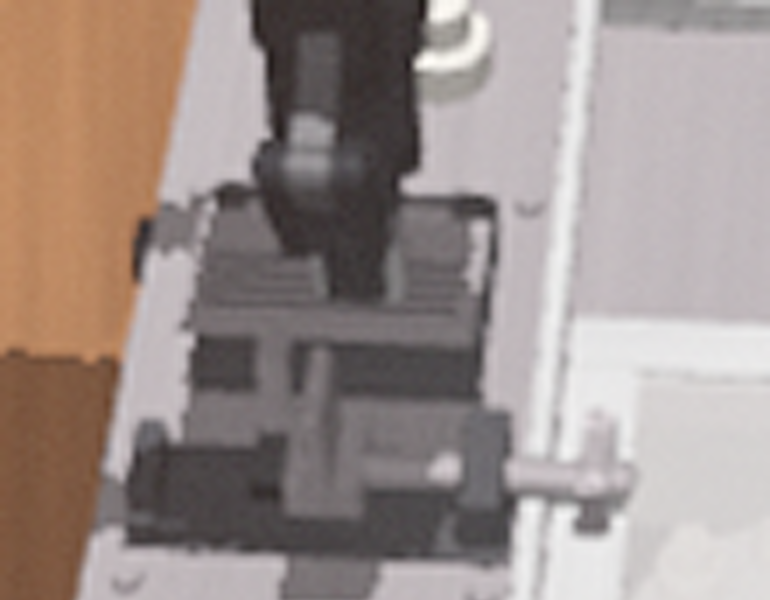

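```bash
python3 - <<'E'
from h import *
d=load("side_a1.npz")
for z in(66,75,80,85,90): print(z,project(d,f2w([[-56,-60,z],[-34,-60,z],[-45,-67,z]])).round(1).tolist())
im=d["pixels"].copy(); g=im[245:275,245:285].astype(int).mean(2); print(g[:, 20:22].round().ravel().tolist())
F=w2f(cloud(d)).reshape(480,640,3)
for v in range(244,270): print(v,[tuple(np.round(F[v,u]).astype(int)) for u in(263,266,268)])
E
```

```text
66 [[261.6, 270.5], [273.9, 271.1], [267.3, 274.0]]
75 [[261.2, 267.5], [273.6, 268.0], [266.9, 270.9]]
80 [[261.0, 265.8], [273.4, 266.3], [266.7, 269.2]]
85 [[260.7, 264.0], [273.2, 264.6], [266.5, 267.5]]
90 [[260.5, 262.3], [273.0, 262.8], [266.3, 265.7]]
[72.0, 69.0, 65.0, 60.0, 56.0, 57.0, 56.0, 54.0, 59.0, 53.0, 52.0, 55.0, 58.0, 56.0, 58.0, 56.0, 54.0, 55.0, 60.0, 60.0, 60.0, 59.0, 63.0, 52.0, 60.0, 57.0, 62.0, 58.0, 57.0, 62.0, 57.0, 62.0, 58.0, 60.0, 67.0, 63.0, 84.0, 81.0, 103.0, 103.0, 119.0, 117.0, 115.0, 116.0, 121.0, 119.0, 105.0, 109.0, 69.0, 69.0, 72.0, 73.0, 74.0, 77.0, 74.0, 74.0, 76.0, 76.0, 77.0, 75.0]
244 [(np.int64(-39), np.int64(-99), np.int64(188)), (np.int64(-34), np.int64(-100), np.int64(188)), (np.int64(-32), np.int64(-95), np.int64(183))]
245 [(np.int64(-38), np.int64(-101), np.int64(188)), (np.int64(-34), np.int64(-102), np.int64(189)), (np.int64(-32), np.int64(-96), np.int64(182))]
246 [(np.int64(-39), np.int64(-102), np.int64(186)), (np.int64(-34), np.int64(-102), np.int64(186)), (np.int64(-33), np.int64(-91), np.int64(173))]
247 [(np.int64(-39), np.in
[... 2611 characters left out ...]
t64(-61), np.int64(-23), np.int64(33)), (np.int64(-56), np.int64(-20), np.int64(31)), (np.int64(-52), np.int64(-21), np.int64(32))]
266 [(np.int64(-60), np.int64(-27), np.int64(35)), (np.int64(-55), np.int64(-25), np.int64(33)), (np.int64(-51), np.int64(-24), np.int64(33))]
267 [(np.int64(-60), np.int64(-28), np.int64(34)), (np.int64(-55), np.int64(-26), np.int64(32)), (np.int64(-51), np.int64(-26), np.int64(32))]
268 [(np.int64(-60), np.int64(-28), np.int64(32)), (np.int64(-54), np.int64(-30), np.int64(34)), (np.int64(-50), np.int64(-31), np.int64(35))]
269 [(np.int64(-64), np.int64(-14), np.int64(9)), (np.int64(-58), np.int64(-12), np.int64(8)), (np.int64(-54), np.int64(-13), np.int64(9))]
```

Call:
jog_arm --deltas '[[[0,0,0],[0.001,0.005,0],0.4],[[0,0,0],[0.001,0.01,0],0.4],[[0,0,0],[0.001,0.015,0],0.4],[[0,0,0],[0.001,0.018,0],0.4],[[0,0,0],[0.001,0.018,0],0.4]]'

```text
time: 2.28
eef_pos: [0.5179, -0.0138, 0.136]
tcp_rot: [-0.704, 0.062, -0.06, 0.705]
contact_force: [0.6, -0.4, 0.5]
opening: 0.398
```

```bash
python3 look.py a2; python3 - <<'E'
from h import *
d=load("side_a2.npz")
cv2.imwrite("pics/a2c.png",cv2.resize(d["pixels"][220:310,225:325],(700,600),interpolation=cv2.INTER_CUBIC))
F=w2f(cloud(d)); 
G=F.reshape(480,640,3)
for y0 in(-60,-12):
  for z in(48,55,65,75): print(y0,z,project(d,f2w([[-46,y0,z]])).round(1))
for v in range(252,282): print(v,[G[v,u].round().astype(int).tolist() for u in(260,264,267,270)])
E
```

```text
t 2.28 tcpF [-45.4 -35.1  51. ] open 0.398 f [ 0.6 -0.4  0.5] q [-0.22  0.02  2.02 -0.    1.11 -1.62]
-60 48 [[267.9 276.8]]
-60 55 [[267.7 274.5]]
-60 65 [[267.2 271.1]]
-60 75 [[266.8 267.7]]
-12 48 [[270.9 256.1]]
-12 55 [[270.7 253.7]]
-12 65 [[270.3 250.3]]
-12 75 [[269.9 246.9]]
252 [[-45, -101, 170], [-39, -99, 168], [-33, -101, 171], [-31, -88, 155]]
253 [[-45, -101, 168], [-39, -100, 167], [-34, -100, 167], [-32, -88, 152]]
254 [[-46, -99, 162], [-39, -99, 163], [-34, -99, 163], [-31, -91, 153]]
255 [[-46, -99, 159], [-40, -96, 157], [-35, -98, 159], [-31, -92, 152]]
256 [[-47, -94, 151], [-41, -94, 151], [-35, -96, 154], [-32, -90, 147]]
257 [[-47, -94, 148], [-41, -93, 148], [-36, -94, 149], [-32, -92, 147]]
258 [[-49, -90, 140], [-42, -91, 142], [-37, -91, 143], [-32, -92, 144]]
259 [[-51, -81, 127], [-44, -83, 129], [-39, -81, 127], [-32, -91, 140]]
260 [[-51, -82, 124], [-44, -84, 127], [-39, -84, 128], [-33, -87, 132]]
261 [[-51, -83, 124], [-44, -83, 123], [-39, -83, 124], [-33, -86, 129]]
262 [[-67, -16, 33], [-48, -66, 98], [-43, -67, 100], [-35, -82, 120]]
263 [[-6
[... 581 characters left out ...]
 -18, 9], [-50, -18, 10]]
272 [[-61, -53, 52], [-61, -23, 12], [-55, -22, 11], [-50, -20, 9]]
273 [[-61, -53, 48], [-61, -23, 8], [-55, -24, 11], [-49, -23, 9]]
274 [[-61, -57, 51], [-60, -26, 10], [-55, -25, 9], [-49, -25, 9]]
275 [[-60, -59, 51], [-60, -28, 9], [-55, -26, 7], [-49, -27, 8]]
276 [[-60, -61, 51], [-61, -25, 2], [-55, -25, 3], [-49, -26, 4]]
277 [[-59, -66, 55], [-61, -25, -1], [-56, -25, -1], [-50, -26, 0]]
278 [[-60, -65, 51], [-61, -26, -3], [-55, -27, -2], [-50, -27, -1]]
279 [[-59, -68, 52], [-61, -31, 0], [-55, -30, 0], [-50, -28, -3]]
280 [[-59, -70, 51], [-57, -48, 20], [-51, -47, 20], [-49, -30, -4]]
281 [[-59, -70, 48], [-57, -50, 21], [-51, -50, 21], [-48, -36, 1]]
```

View pics/a2c.png

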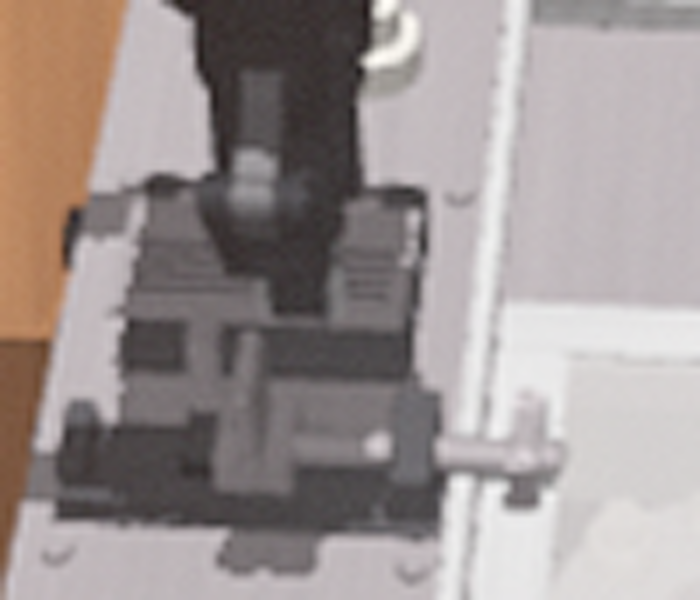

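Call:
jog_arm --deltas '[[[0,0,0],[0,0.004,-0.001],0.4],[[0,0,0],[0,0.008,-0.001],0.4],[[0,0,0],[0,0.011,-0.001],0.4],[[0,0,0],[0,0.013,-0.001],0.4],[[0,0,0],[0,0.013,-0.001],0.4]]'

```text
time: 2.8
eef_pos: [0.5177, -0.015, 0.123]
tcp_rot: [-0.704, 0.062, -0.06, 0.705]
contact_force: [-0.9, 0.1, -1.3]
opening: 0.398
```

Call:
jog_arm --deltas '[[[0,0,0],[0,0.002,0],0.4],[[0,0,0],[0,0.004,0],0.4],[[0,0,0],[0,0.004,0],0.4]]'

```text
time: 3.05
eef_pos: [0.5173, -0.0149, 0.1185]
tcp_rot: [-0.704, 0.063, -0.059, 0.705]
contact_force: [0.2, -0.8, 0.2]
opening: 0.4
```

Call:
jog_arm --deltas '[[[0,0,0],[0,0.002,0],0.4],[[0,0,0],[0,0.003,0],0.4],[[0,0,0],[0,0.003,0],0.4]]'

```text
time: 3.3
eef_pos: [0.5171, -0.0149, 0.1151]
tcp_rot: [-0.704, 0.063, -0.059, 0.705]
contact_force: [0.3, -0.5, 0.1]
opening: 0.398
```

```bash
python3 look.py a3; python3 - <<'E'
from h import *
d=load("side_a3.npz")
cv2.imwrite("pics/a3c.png",cv2.resize(d["pixels"][220:310,225:325],(700,600),interpolation=cv2.INTER_CUBIC))
G=w2f(cloud(d)).reshape(480,640,3)
for v in range(264,282): print(v,[G[v,u].round().astype(int).tolist() for u in(260,264,267,270)])
E
```

```text
t 3.3 tcpF [-45.9 -36.2  30.1] open 0.398 f [ 0.3 -0.5  0.1] q [-0.23  0.04  2.04 -0.    1.07 -1.62]
264 [[-49, -95, 131], [-43, -92, 128], [-37, -98, 136], [-32, -98, 136]]
265 [[-49, -95, 128], [-42, -95, 128], [-37, -96, 130], [-32, -96, 131]]
266 [[-50, -93, 123], [-43, -93, 123], [-38, -93, 124], [-33, -94, 125]]
267 [[-51, -87, 113], [-46, -83, 108], [-39, -90, 117], [-34, -92, 120]]
268 [[-51, -89, 112], [-45, -84, 106], [-41, -84, 106], [-34, -89, 113]]
269 [[-52, -86, 105], [-46, -85, 104], [-41, -84, 103], [-35, -86, 106]]
270 [[-61, -50, 54], [-50, -68, 79], [-45, -66, 77], [-36, -84, 100]]
271 [[-61, -51, 53], [-51, -64, 71], [-45, -66, 74], [-39, -68, 76]]
272 [[-61, -52, 50], [-51, -66, 70], [-45, -67, 72], [-40, -66, 71]]
273 [[-61, -54, 50], [-51, -67, 68], [-46, -64, 65], [-40, -65, 67]]
274 [[-61, -57, 51], [-53, -60, 55], [-46, -67, 65], [-41, -65, 64]]
275 [[-60, -60, 52], [-61, -27, 7], [-46, -65, 61], [-41, -66, 61]]
276 [[-60, -61, 51], [-61, -24, 1], [-55, -26, 3], [-49, -27, 6]]
277 [[-60, -64, 51], [-61, -26, 0], [-56, -25, -1], [-50, -26, 0]]
278 [[-60, -66, 51], [-61, -27, -2], [-55, -27, -2], [-49, -27, -1]]
279 [[-59, -70, 53], [-61, -30, -2], [-55, -30, -1], [-49, -29, -2]]
280 [[-59, -71, 52], [-57, -48, 20], [-52, -46, 19], [-49, -32, -1]]
281 [[-59, -70, 48], [-57, -50, 20], [-51, -49, 19], [-49, -34, -1]]
```

View pics/a3c.png

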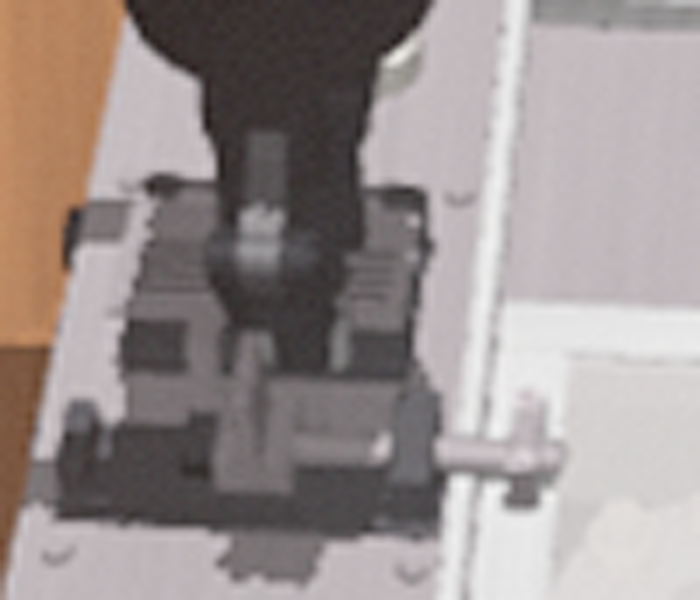

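Call:
jog_arm --deltas '[[[0,0,0],[0,0.003,0],0.4],[[0,0,0],[0,0.006,0],0.4],[[0,0,0],[0,0.008,0],0.4],[[0,0,0],[0,0.008,0],0.4]]'

```text
time: 3.73
eef_pos: [0.5168, -0.0148, 0.1066]
tcp_rot: [-0.704, 0.063, -0.059, 0.705]
contact_force: [-0.3, 0.6, 0.4]
opening: 0.401
```

Call:
jog_arm --deltas '[[[0,0,0],[0,0.002,0],0.4],[[0,0,0],[0,0.003,0],0.4],[[0,0,0],[0,0.003,0],0.4]]'

```text
time: 3.98
eef_pos: [0.5165, -0.0147, 0.1032]
tcp_rot: [-0.704, 0.063, -0.059, 0.705]
contact_force: [0.9, -0.1, -0.9]
opening: 0.399
```

Call:
jog_arm --deltas '[[[0,0,0],[0,0.002,0],0.4],[[0,0,0],[0,0.003,0],0.4],[[0,0,0],[0,0.003,0],0.4]]'

```text
time: 4.23
eef_pos: [0.5163, -0.0147, 0.0999]
tcp_rot: [-0.704, 0.064, -0.058, 0.705]
contact_force: [-1.2, 0.6, 0.1]
opening: 0.398
```

```bash
python3 look.py a4; python3 - <<'E'
from h import *
d=load("side_a4.npz")
cv2.imwrite("pics/a4c.png",cv2.resize(d["pixels"][220:310,225:325],(700,600),interpolation=cv2.INTER_CUBIC))
G=w2f(cloud(d)).reshape(480,640,3)
for v in range(270,290): print(v,[G[v,u].round().astype(int).tolist() for u in(260,264,267,270)])
E
```

```text
t 4.23 tcpF [-46.8 -36.2  14.9] open 0.398 f [-1.2  0.6  0.1] q [-0.23  0.06  2.05 -0.    1.04 -1.62]
270 [[-50, -97, 117], [-44, -92, 111], [-38, -97, 119], [-33, -96, 117]]
271 [[-51, -94, 110], [-44, -92, 108], [-39, -93, 110], [-34, -94, 112]]
272 [[-52, -89, 101], [-45, -92, 106], [-39, -93, 107], [-34, -93, 107]]
273 [[-52, -90, 99], [-47, -83, 90], [-42, -82, 90], [-35, -90, 101]]
274 [[-53, -88, 94], [-47, -82, 86], [-42, -82, 86], [-36, -88, 95]]
275 [[-54, -84, 86], [-48, -82, 84], [-42, -85, 88], [73, -602, 794]]
276 [[-60, -60, 50], [-52, -66, 58], [-46, -67, 59], [-40, -69, 63]]
277 [[-60, -64, 52], [-54, -59, 45], [-46, -66, 56], [-41, -68, 58]]
278 [[-60, -65, 50], [-54, -59, 42], [-47, -64, 49], [-41, -67, 54]]
279 [[-59, -69, 52], [-54, -59, 39], [-47, -65, 49], [-41, -67, 51]]
280 [[-59, -69, 50], [-57, -47, 20], [-47, -65, 45], [-42, -65, 46]]
281 [[-59, -70, 48], [-56, -51, 22], [-51, -50, 21], [-49, -34, -1]]
282 [[-60, -70, 44], [-56, -52, 20], [-51, -52, 21], [-48, -39, 2]]
283 [[-59, -72, 44], [-56, -55, 21], [-50, -54, 21], [-48, -40, 0]]
284 [[-60, -70, 39], [-56, -57, 20], [-50, -56, 19], [-48, -42, 0]]
285 [[-60, -71, 37], [-56, -58, 19], [-50, -58, 18], [-45, -57, 18]]
286 [[-61, -70, 32], [-56, -60, 18], [-50, -59, 18], [-45, -59, 18]]
287 [[-60, -72, 31], [-55, -63, 20], [-50, -61, 18], [-44, -61, 18]]
288 [[-61, -71, 27], [-55, -65, 20], [-50, -62, 16], [-44, -63, 17]]
289 [[-61, -71, 24], [-55, -66, 17], [-50, -64, 14], [-44, -63, 13]]
```

View pics/a4c.png

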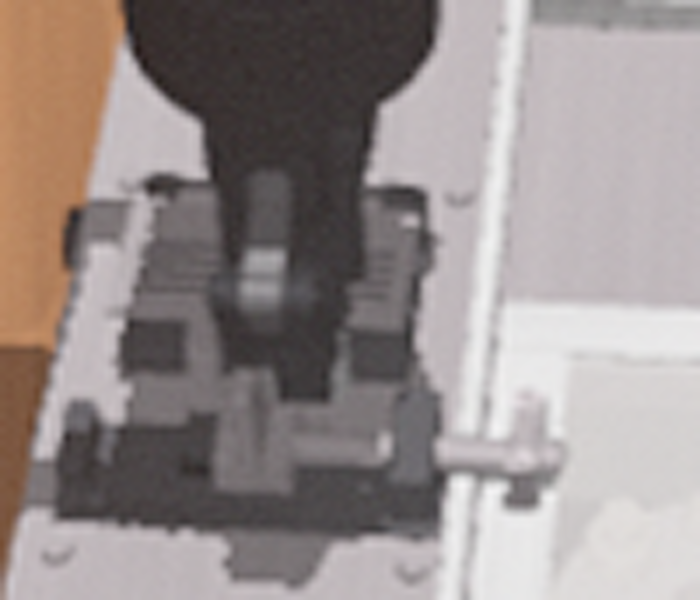

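Call:
jog_arm --deltas '[[[0,0,0],[0.002,0.001,0],0.4],[[0,0,0],[0.002,0.002,0],0.4],[[0,0,0],[0.002,0.002,0],0.4],[[0,0,0],[0.002,0.002,0],0.4]]'

```text
time: 4.67
eef_pos: [0.5184, -0.0151, 0.098]
tcp_rot: [-0.704, 0.063, -0.058, 0.705]
contact_force: [0.1, 0.6, -0.1]
opening: 0.397
```

Call:
jog_arm --deltas '[[[0,0,0],[0,0.001,0],0.4],[[0,0,0],[0,0.002,0],0.4],[[0,0,0],[0,0.002,0],0.4],[[0,0,0],[0,0.002,0],0.4]]'

```text
time: 5.0
eef_pos: [0.5184, -0.0151, 0.0961]
tcp_rot: [-0.704, 0.063, -0.058, 0.705]
contact_force: [-0.4, -0.6, -0.3]
opening: 0.4
```

Call:
jog_arm --deltas '[[[0,0,0],[0,0.001,0],0.4],[[0,0,0],[0,0.002,0],0.4],[[0,0,0],[0,0.002,0],0.4],[[0,0,0],[0,0.002,0],0.4]]'

```text
time: 5.33
eef_pos: [0.5185, -0.0153, 0.0944]
tcp_rot: [-0.704, 0.063, -0.058, 0.705]
contact_force: [-1.5, -1.6, 2.4]
opening: 0.4
```

```bash
python3 look.py a5; python3 - <<'E'
from h import *
d=load("side_a5.npz")
cv2.imwrite("pics/a5c.png",cv2.resize(d["pixels"][220:310,225:325],(700,600),interpolation=cv2.INTER_CUBIC))
E
```

```text
t 5.33 tcpF [-44.5 -36.4   9.4] open 0.4 f [-1.5 -1.6  2.4] q [-0.23  0.08  2.05 -0.    1.03 -1.62]
```

View pics/a5c.png

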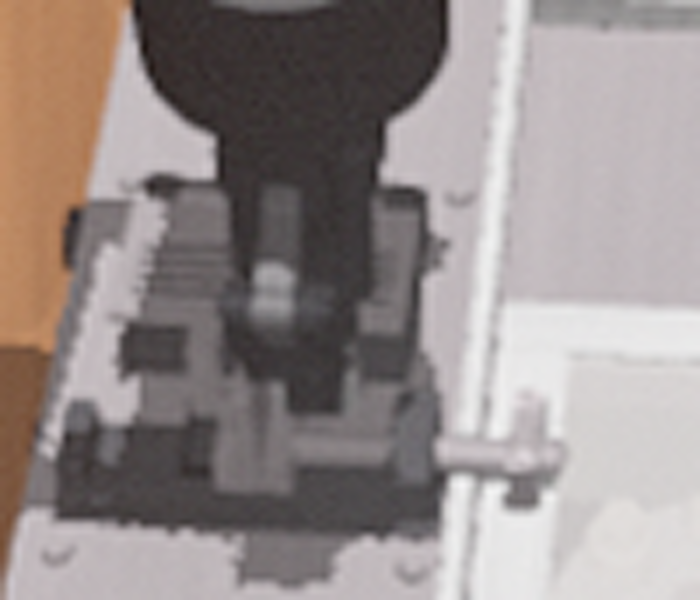

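Call:
jog_arm --deltas '[[[0,0,0],[0,0.001,0],0.4],[[0,0,0],[0,0.002,0],0.4],[[0,0,0],[0,0.002,0],0.4],[[0,0,0],[0,0.002,0],0.4]]'

```text
time: 5.77
eef_pos: [0.5186, -0.0154, 0.0924]
tcp_rot: [-0.704, 0.063, -0.059, 0.705]
contact_force: [-0.9, -1.1, 3.2]
opening: 0.399
```

Call:
jog_arm --deltas '[[[0,0,0],[0,0.001,0],0.4],[[0,0,0],[0,0.002,0],0.4],[[0,0,0],[0,0.002,0],0.4],[[0,0,0],[0,0.002,0],0.4]]'

```text
time: 6.1
eef_pos: [0.5186, -0.0156, 0.0904]
tcp_rot: [-0.704, 0.063, -0.059, 0.704]
contact_force: [-1.3, -1.6, 3.7]
opening: 0.396
```

```bash
python3 - <<'E'
from h import *
from plant import ctrl
s=ctrl.get_state(); tell(s);print(np.round(s["wrist_torque"],2))
E
```

```text
t 6.1 tcpF [-44.3 -36.6   5.4] open 0.396 f [-1.3 -1.6  3.7] q [-0.23  0.08  2.05 -0.    1.02 -1.62]
[-0.26  0.19  0.07]
```

Call:
jog_arm --deltas '[[[0,0,0],[0,0.001,0.0005],0.4],[[0,0,0],[0,0.0015,0.0005],0.4],[[0,0,0],[0,0.0015,0.0005],0.4],[[0,0,0],[0,0.0015,0.0005],0.4]]'

```text
time: 6.43
eef_pos: [0.5189, -0.0152, 0.089]
tcp_rot: [0.705, -0.063, 0.059, -0.704]
contact_force: [-0.3, -2.3, 4.3]
opening: 0.402
```

Call:
jog_arm --deltas '[[[0,0,0],[-0.002,0,0],0.4],[[0,0,0],[-0.004,0,0],0.4],[[0,0,0],[-0.006,0,0],0.4],[[0,0,0],[-0.006,0,0],0.4]]'

```text
time: 6.77
eef_pos: [0.514, -0.0139, 0.0897]
tcp_rot: [-0.704, 0.062, -0.06, 0.705]
contact_force: [3.8, 0.4, 3.8]
opening: 0.401
```

```bash
python3 look.py b1; python3 - <<'E'
from h import *
d=load("side_b1.npz")
cv2.imwrite("pics/b1c.png",cv2.resize(d["pixels"][220:310,225:325],(700,600),interpolation=cv2.INTER_CUBIC))
E
```

```text
t 6.77 tcpF [-49.1 -35.8   4.7] open 0.401 f [3.8 0.4 3.8] q [-0.22  0.07  2.06  0.    1.01 -1.62]
```

View pics/b1c.png

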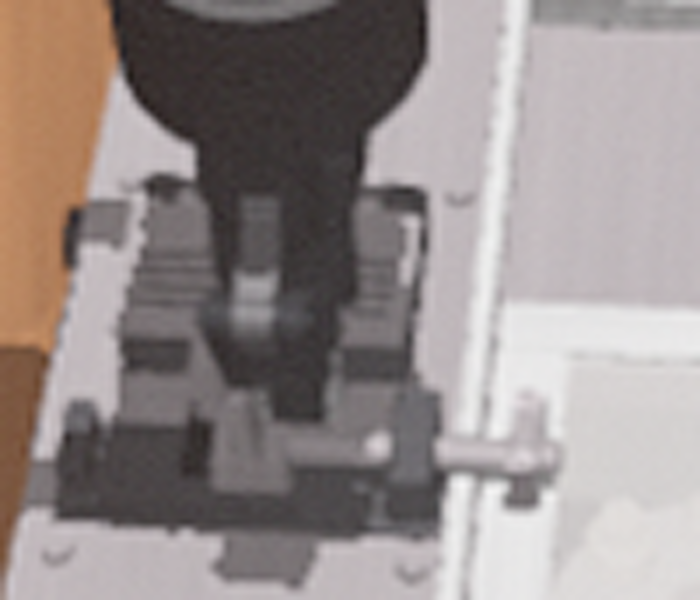

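Call:
jog_arm --deltas '[[[0,0,0],[-0.001,0.0015,0],0.4],[[0,0,0],[-0.003,0.0018,0],0.4],[[0,0,0],[-0.005,0.002,0],0.4],[[0,0,0],[-0.007,0.002,0],0.4],[[0,0,0],[-0.007,0.002,0],0.4]]'

```text
time: 7.28
eef_pos: [0.5081, -0.0129, 0.0885]
tcp_rot: [-0.704, 0.061, -0.061, 0.705]
contact_force: [5.1, -0.4, 4.5]
opening: 0.399
```

```bash
python3 look.py b2; python3 - <<'E'
from h import *
d=load("side_b2.npz")
cv2.imwrite("pics/b2c.png",cv2.resize(d["pixels"][220:310,225:325],(700,600),interpolation=cv2.INTER_CUBIC))
E
```

```text
t 7.28 tcpF [-55.2 -35.9   3.5] open 0.399 f [ 5.1 -0.4  4.5] q [-0.23  0.06  2.08  0.    1.01 -1.62]
```

View pics/b2c.png

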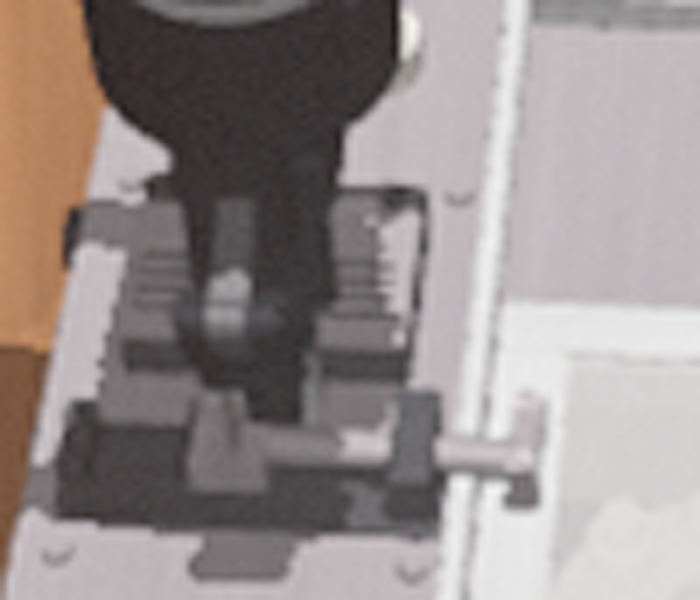

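Call:
jog_arm --deltas '[[[0,0,0],[-0.002,0.001,0],0.4],[[0,0,0],[-0.004,0.001,0],0.4],[[0,0,0],[-0.006,0.001,0],0.4],[[0,0,0],[-0.008,0.001,0],0.4],[[0,0,0],[-0.01,0.001,0],0.4],[[0,0,0],[-0.012,0.001,0],0.4],[[0,0,0],[-0.012,0.001,0],0.4]]'

```text
time: 7.97
eef_pos: [0.4973, -0.0111, 0.0885]
tcp_rot: [-0.704, 0.06, -0.062, 0.704]
contact_force: [4.1, 0.3, 5.7]
opening: 0.399
```

```bash
python3 - <<'E'
from h import *
from plant import ctrl
s=ctrl.get_state(); tell(s);print(np.round(s["wrist_torque"],2),np.round(R.from_quat(s["tcp_rot"]).as_matrix(),3), delta(s,[-80,-36,3.5]))
E
```

```text
t 7.97 tcpF [-66.1 -35.9   3.5] open 0.399 f [4.1 0.3 5.7] q [-0.23  0.03  2.1   0.    1.   -1.62]
[ 0.01 -0.79 -0.03] [[ 0.985  0.003  0.173]
 [-0.173 -0.     0.985]
 [ 0.003 -1.     0.   ]] (array([-0.0003, -0.0003,  0.0028]), array([-0.0139, -0.0001, -0.0001]))
```

Call:
jog_arm --deltas '[[[0,0,0],[-0.002,0.0005,0],0.4],[[0,0,0],[-0.004,0.0005,0],0.4],[[0,0,0],[-0.006,0.0005,0],0.4],[[0,0,0],[-0.008,0.0005,0],0.4],[[0,0,0],[-0.01,0.0005,0],0.4],[[0,0,0],[-0.012,0.0005,0],0.4],[[0,0,0],[-0.012,0.0005,0],0.4]]'

```text
time: 8.55
eef_pos: [0.4859, -0.0091, 0.0885]
tcp_rot: [0.704, -0.06, 0.063, -0.704]
contact_force: [4.0, -0.7, 6.1]
opening: 0.402
```

Call:
jog_arm --deltas '[[[0,0,0],[-0.002,0.0005,0],0.4],[[0,0,0],[-0.004,0.0005,0],0.4],[[0,0,0],[-0.0045,0.0005,0],0.4],[[0,0,0],[-0.0045,0.0005,0],0.4]]'

```text
time: 8.88
eef_pos: [0.4826, -0.0085, 0.0886]
tcp_rot: [0.705, -0.058, 0.064, -0.704]
contact_force: [5.9, -0.7, 4.3]
opening: 0.4
```

```bash
python3 look.py b3; python3 - <<'E'
from h import *
d=load("side_b3.npz")
cv2.imwrite("pics/b3c.png",cv2.resize(d["pixels"][220:310,225:325],(700,600),interpolation=cv2.INTER_CUBIC))
E
```

```text
t 8.88 tcpF [-81.  -35.9   3.6] open 0.4 f [ 5.9 -0.7  4.3] q [-0.23 -0.01  2.14  0.    1.   -1.63]
```

View pics/b3c.png

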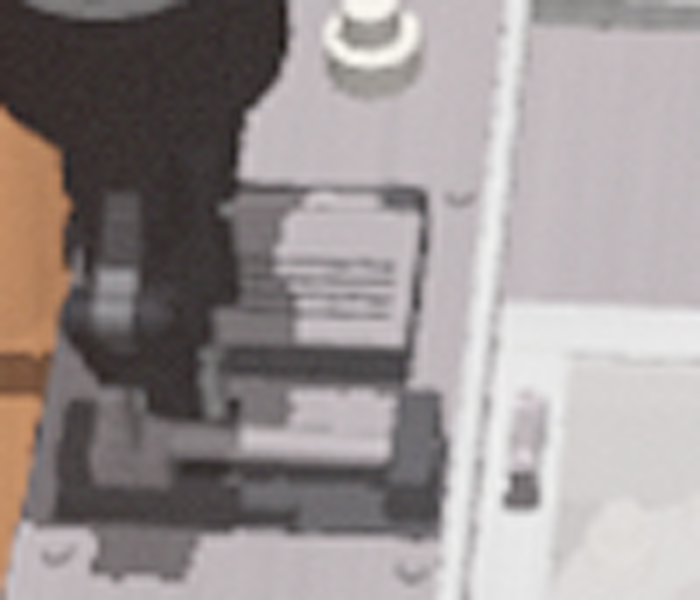

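Call:
jog_arm --deltas '[[[0,0,0],[-0.001,0.0005,0],0.4],[[0,0,0],[-0.002,0.0005,0],0.4],[[0,0,0],[-0.003,0.0005,0],0.4],[[0,0,0],[-0.003,0.0005,0],0.4]]'

```text
time: 9.32
eef_pos: [0.4828, -0.0085, 0.0888]
tcp_rot: [0.705, -0.055, 0.067, -0.704]
contact_force: [12.5, -1.3, -1.4]
opening: 0.397
```

```bash
python3 look.py b4; python3 - <<'E'
from h import *
for n in("b3","b4"):
    F=w2f(cloud(load(f"side_{n}.npz"))); s=F[(F[:,0]>-115)&(F[:,0]<-75)&(abs(F[:,1]+60)<14)&(F[:,2]>46)&(F[:,2]<56)]
    print(n,len(s),np.percentile(s[:,0],[2,50,98]).round(1), np.percentile(s[s[:,1]<-68][:,0],[2,50,98]).round(1))
E
```

```text
t 9.32 tcpF [-80.8 -35.9   3.8] open 0.397 f [12.5 -1.3 -1.4] q [-0.23 -0.01  2.15  0.    0.99 -1.63]
b3 17 [-95.4 -92.  -76.5] [-95.2 -93.6 -84.2]
b4 20 [-95.7 -91.7 -76.7] [-95.8 -93.5 -91.7]
```

Call:
jog_arm --deltas '[[[0,0,0],[0,-0.005,0],0.4],[[0,0,0],[0,-0.012,0],0.4],[[0,0,0],[0,-0.02,0],0.4],[[0,0,0],[0.003,-0.04,0],0.4],[[0,0,0],[0.005,-0.065,0],0.4],[[0,0,0],[0.005,-0.08,0],0.4],[[0,0,0],[0.005,-0.08,0],0.4]]'

```text
time: 10.0
eef_pos: [0.4858, -0.0091, 0.1702]
tcp_rot: [0.705, -0.055, 0.067, -0.704]
contact_force: [0.4, -0.1, 0.1]
opening: 0.398
```

```bash
python3 look.py c1; python3 - <<'E'
from h import *
d=load("side_c1.npz")
cv2.imwrite("pics/c1c.png",cv2.resize(d["pixels"][220:310,225:325],(700,600),interpolation=cv2.INTER_CUBIC))
F=w2f(cloud(d)); s=F[(F[:,0]>-115)&(F[:,0]<-75)&(abs(F[:,1]+60)<14)&(F[:,2]>46)&(F[:,2]<56)]
print(len(s),np.percentile(s[:,0],[2,50,98]).round(1))
s=F[(F[:,0]>-100)&(F[:,0]<-30)&(abs(F[:,1]+12)<5)&(F[:,2]>20)&(F[:,2]<46)]
print(len(s),np.percentile(s[:,2],[2,50,98]).round(1))
from plant import ctrl
st=ctrl.get_state(); print(delta(st,[58,-170,84],'x'),delta(st,[58,-170,84],'x',True),delta(st,[58,-170,84],'y'))
E
```

```text
t 10.0 tcpF [-77.8 -35.9  85.2] open 0.398 f [ 0.4 -0.1  0.1] q [-0.23 -0.11  2.08  0.    1.16 -1.63]
44 [-96.2 -92.6 -90.2]
134 [29.2 31.9 34.3]
(array([-0.0099,  1.5712,  0.0091]), array([ 0.1373, -0.0005, -0.1342])) (array([ 0.0091, -1.5704,  0.0099]), array([ 0.1373, -0.0005, -0.1342])) (array([-0.0005,  0.0004,  0.012 ]), array([ 0.1373, -0.0005, -0.1342]))
```

View pics/c1c.png

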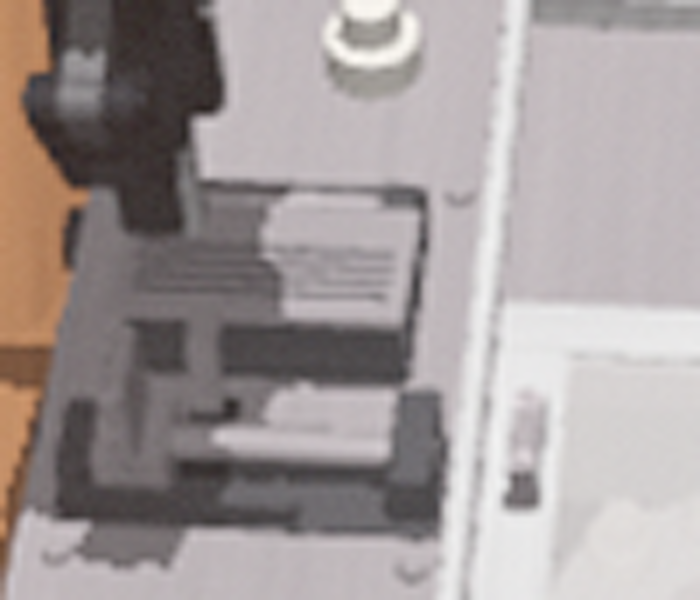

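```bash
python3 - <<'E'
from h import *
F=w2f(cloud(load("top0.npz"))); t=load("top0.npz")
for nm,(u0,u1,v0,v1) in dict(a=(190,225,155,195),b=(190,230,250,285),c=(440,490,295,332)).items():
    G=F.reshape(480,640,3)[v0:v1,u0:u1].reshape(-1,3); G=G[(G[:,2]>-50)&(G[:,2]<80)]; print(nm,G.min(0).round(),G.max(0).round(),np.median(G,0).round(), f2w(np.median(G,0)).round(3))
E
```

```text
a [ 85. 246. -50.] [130. 289.  64.] [102. 260.   9.] [[0.714 0.251 0.094]]
b [-83. 206. -50.] [-41. 249.  63.] [-62. 220.   9.] [[0.545 0.24  0.094]]
c [ -95. -280.  -50.] [ -50. -240.   63.] [ -72. -253.    9.] [[ 0.454 -0.224  0.094]]
```

Call:
jog_arm --deltas '[[[0,0.12,0],[0.015,0,-0.015],0.4],[[0,0.24,0],[0.03,0,-0.03],0.4],[[0,0.36,0],[0.045,0,-0.045],0.4],[[0,0.48,0],[0.06,0,-0.06],0.4],[[0,0.6,0],[0.075,0,-0.075],0.4],[[0,0.72,0],[0.09,0,-0.09],0.4],[[0,0.84,0],[0.105,0,-0.105],0.4],[[0,0.96,0],[0.12,0,-0.12],0.4],[[0,1.08,0],[0.137,0,-0.134],0.4],[[0,1.2,0],[0.137,0,-0.134],0.4]]'

```text
time: 10.93
eef_pos: [0.5956, -0.1663, 0.1648]
tcp_rot: [-0.544, 0.448, -0.452, 0.547]
contact_force: [-0.4, 0.2, 0.2]
opening: 0.404
```

```bash
python3 - <<'E'
from h import *
from plant import ctrl
st=ctrl.get_state(); tell(st); print(delta(st,[58,-172,85],'x'))
E
```

```text
t 10.93 tcpF [  57.5 -171.9   79.8] open 0.404 f [-0.4  0.2  0.2] q [-0.44  0.2   1.77  0.    1.17 -0.63]
(array([-6.700e-03,  3.631e-01,  2.000e-04]), array([ 0.0003, -0.0052,  0.0005]))
```

Call:
jog_arm --deltas '[[[-0.002,0.12,0],[0,0,0],0.4],[[-0.004,0.24,0],[0,0,0],0.4],[[-0.006,0.36,0],[0,0.015,0],0.4],[[-0.007,0.363,0],[0,0.03,0],0.4],[[-0.007,0.363,0],[0,0.045,0],0.4],[[-0.007,0.363,0],[0,0.055,0],0.4],[[-0.007,0.363,0],[0,0.06,0],0.4],[[-0.007,0.363,0],[0,0.06,0],0.4]]'

```text
time: 11.6
eef_pos: [0.5938, -0.1653, 0.1014]
tcp_rot: [-0.456, 0.543, -0.539, 0.454]
contact_force: [-0.3, 0.4, -0.2]
opening: 0.401
```

```bash
python3 look.py d1; python3 - <<'E'
from h import *
from plant import ctrl
st=ctrl.get_state(); print(delta(st,[58,-172,-4.5],'x')); print(np.round(R.from_quat(st["tcp_rot"]).as_matrix(),3))
d=load("side_d1.npz")
F=w2f(cloud(d)); s=F[(abs(F[:,0]-58)<50)&(F[:,1]>-215)&(F[:,1]<-142)&(F[:,2]>22)&(F[:,2]<70)]
for z in range(22,70,6):
    q=s[(s[:,2]>=z)&(s[:,2]<z+6)]
    if len(q): print(z,len(q),np.percentile(q[:,0],[1,50,99]).round(),np.percentile(q[:,1],[1,50,99]).round())
E
```

```text
t 11.6 tcpF [  55.5 -171.3   16.4] open 0.401 f [-0.3  0.4 -0.2] q [-0.44  0.27  1.8  -0.    1.07 -0.26]
(array([0.0013, 0.0002, 0.    ]), array([0.0002, 0.0239, 0.0005]))
[[-0.172 -0.001  0.985]
 [-0.985  0.    -0.172]
 [ 0.    -1.    -0.001]]
34 1 [40. 40. 40.] [-164. -164. -164.]
40 13 [33. 40. 78.] [-181. -180. -164.]
46 30 [28. 73. 84.] [-182. -180. -163.]
52 32 [28. 40. 86.] [-181. -177. -163.]
58 26 [28. 74. 86.] [-182. -180. -167.]
64 21 [29. 38. 86.] [-182. -180. -178.]
```

View pics/d1.png

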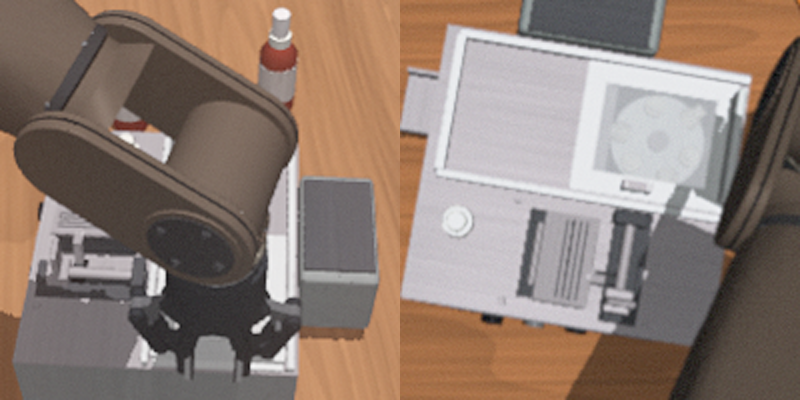

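Call:
jog_arm --deltas '[[[0,0,0],[0,0.008,0.001],0.4],[[0,0,0],[0,0.015,0.002],0.4],[[0,0,0],[0,0.02,0.002],0.4],[[0,0,0],[0,0.022,0.002],0.4],[[0,0,0],[-0.006,0.022,0.002],0.4],[[0,0,0],[-0.012,0.022,0.002],0.4],[[0,0,0],[-0.015,0.022,0.002],0.4],[[0,0,0],[-0.015,0.022,0.002],0.4]]'

```text
time: 12.37
eef_pos: [0.6006, -0.1508, 0.0828]
tcp_rot: [-0.455, 0.541, -0.541, 0.455]
contact_force: [-0.0, -0.1, -0.2]
opening: 0.399
```

Call:
jog_arm --deltas '[[[0,0,0],[-0.002,0,0],0.4],[[0,0,0],[-0.004,0,0],0.4],[[0,0,0],[-0.007,0,0],0.4],[[0,0,0],[-0.01,0,0],0.4],[[0,0,0],[-0.013,0,0],0.4],[[0,0,0],[-0.016,0,0],0.4],[[0,0,0],[-0.02,0,0],0.4],[[0,0,0],[-0.025,0,0],0.4]]'

```text
time: 13.03
eef_pos: [0.6051, -0.1263, 0.0831]
tcp_rot: [0.455, -0.541, 0.541, -0.455]
contact_force: [-1.5, -1.7, 2.4]
opening: 0.396
```

```bash
python3 look.py d2;python3 - <<'E'
from h import *
from plant import ctrl
st=ctrl.get_state(); print(delta(st,[58,-36,-4.5],'x'))
E
```

```text
t 13.03 tcpF [  59.9 -130.9   -1.9] open 0.396 f [-1.5 -1.7  2.4] q [-0.37  0.29  1.81 -0.    1.03 -0.2 ]
(array([ 0.0005,  0.0017, -0.001 ]), array([-0.0937,  0.0025, -0.0016]))
```

View pics/d2.png

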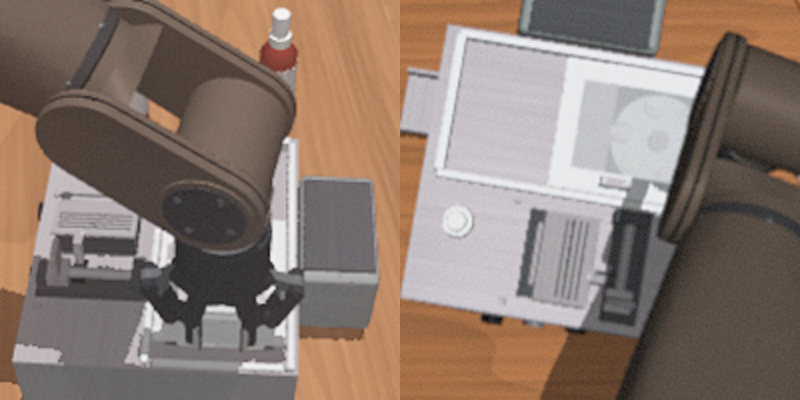

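Call:
jog_arm --deltas '[[[0,0,0],[-0.006,0,-0.001],0.4],[[0,0,0],[-0.013,0,-0.001],0.4],[[0,0,0],[-0.02,0,-0.001],0.4],[[0,0,0],[-0.027,0,-0.001],0.4],[[0,0,0],[-0.034,0,-0.001],0.4],[[0,0,0],[-0.041,0,-0.001],0.4],[[0,0,0],[-0.048,0,-0.001],0.4],[[0,0,0],[-0.053,0,-0.001],0.4],[[0,0,0],[-0.055,0,-0.001],0.4]]'

```text
time: 13.88
eef_pos: [0.6135, -0.0697, 0.0828]
tcp_rot: [-0.455, 0.541, -0.54, 0.456]
contact_force: [0.1, -2.8, -0.2]
opening: 0.402
```

```bash
python3 look.py d3;python3 - <<'E'
from h import *
from plant import ctrl
st=ctrl.get_state(); print(delta(st,[58,-36,-3],'x'))
E
```

```text
t 13.88 tcpF [ 58.5 -73.7  -2.2] open 0.402 f [ 0.1 -2.8 -0.2] q [-0.28  0.29  1.81  0.    1.03 -0.11]
(array([ 0.001 ,  0.002 , -0.0021]), array([-0.0377,  0.0008, -0.0003]))
```

View pics/d3.png

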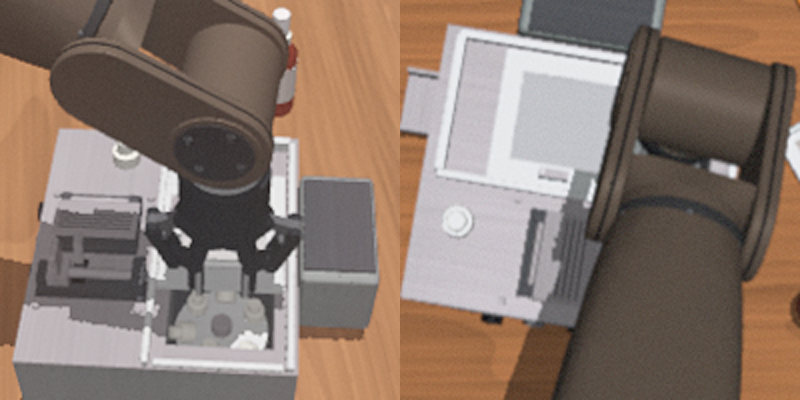

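Call:
jog_arm --deltas '[[[0,0,0],[-0.006,0,0],0.4],[[0,0,0],[-0.012,0,0],0.4],[[0,0,0],[-0.018,0,0],0.4],[[0,0,0],[-0.024,0,0],0.4],[[0,0,0],[-0.028,0,0],0.4],[[0,0,0],[-0.031,0,0],0.4],[[0,0,0],[-0.033,0,0],0.4],[[0,0,0],[-0.034,0,0],0.4]]'

```text
time: 14.65
eef_pos: [0.6193, -0.0359, 0.0827]
tcp_rot: [-0.455, 0.542, -0.54, 0.456]
contact_force: [0.3, -2.0, -0.6]
opening: 0.402
```

Call:
jog_arm --deltas '[[[0,0,0],[-0.001,0,0],0.4],[[0,0,0],[-0.002,0,0],0.4],[[0,0,0],[-0.003,0,0],0.4],[[0,0,0],[-0.004,0,0],0.4],[[0,0,0],[-0.004,0,0],0.4]]'

```text
time: 15.07
eef_pos: [0.62, -0.0318, 0.0827]
tcp_rot: [-0.455, 0.542, -0.54, 0.456]
contact_force: [0.7, -1.6, 0.4]
opening: 0.399
```

```bash
python3 look.py d4
```

```text
t 15.07 tcpF [ 58.3 -35.2  -2.3] open 0.399 f [ 0.7 -1.6  0.4] q [-0.22  0.3   1.81  0.    1.04 -0.05]
```

View pics/d4.png

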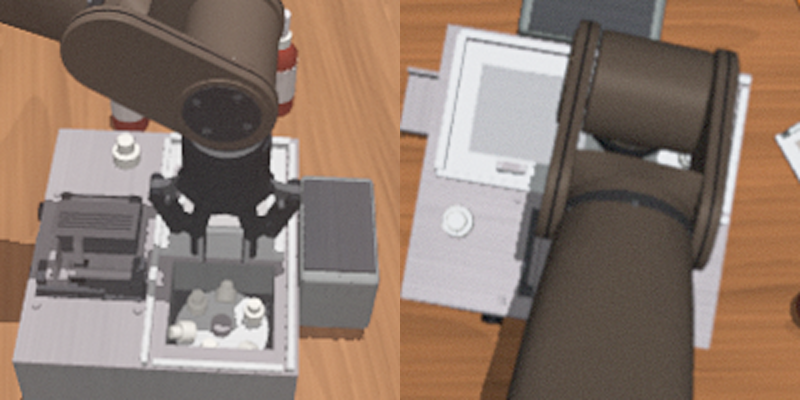

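Nearly there. I'll keep pushing gently until the end bar resists.

Call:
jog_arm --deltas '[[[0,0,0],[-0.001,0,0],0.4],[[0,0,0],[-0.002,0,0],0.4],[[0,0,0],[-0.003,0,0],0.4],[[0,0,0],[-0.003,0,0],0.4]]'

```text
time: 15.5
eef_pos: [0.6198, -0.0313, 0.0828]
tcp_rot: [-0.457, 0.541, -0.541, 0.454]
contact_force: [-3.0, -9.2, 1.3]
opening: 0.403
```

Call:
jog_arm --deltas '[[[0,0,0],[-0.001,0,0],0.4],[[0,0,0],[-0.002,0,0],0.4],[[0,0,0],[-0.003,0,0],0.4],[[0,0,0],[-0.003,0,0],0.4]]'

```text
time: 15.83
eef_pos: [0.6196, -0.0315, 0.0828]
tcp_rot: [0.459, -0.54, 0.542, -0.453]
contact_force: [-3.2, -11.9, 0.7]
opening: 0.398
```

```bash
python3 -c "
from h import *
from plant import ctrl
tell(ctrl.get_state())"
```

```text
t 15.83 tcpF [ 57.9 -34.9  -2.2] open 0.398 f [ -3.2 -11.9   0.7] q [-0.21  0.3   1.8  -0.01  1.04 -0.03]
```

Call:
jog_arm --deltas '[[[0,0,0],[0.005,0,0],0.4],[[0,0,0],[0.012,0,0],0.4],[[0,0,0],[0.02,0,0],0.4],[[0,0,0],[0.025,-0.01,0],0.4],[[0,0,0],[0.03,-0.04,0],0.4],[[0,0,0],[0.05,-0.08,0],0.4],[[0,0,0],[0.08,-0.11,0],0.4],[[0,0,0],[0.12,-0.13,0],0.4],[[0,0,0],[0.16,-0.14,0],0.4],[[0,0,0],[0.2,-0.14,0],0.4]]'

```text
time: 16.67
eef_pos: [0.5886, -0.2252, 0.2302]
tcp_rot: [0.458, -0.537, 0.544, -0.454]
contact_force: [1.5, -0.3, 0.4]
opening: 0.403
```

Call:
jog_arm --deltas '[[[0,0,0],[0.04,0,0],0.4],[[0,0,0],[0.08,0,0],0.4],[[0,0,0],[0.12,0,0],0.4],[[0,0,0],[0.15,0,0],0.4],[[0,0,0],[0.15,0,0],0.4]]'

```text
time: 17.08
eef_pos: [0.5617, -0.3789, 0.2325]
tcp_rot: [0.457, -0.537, 0.546, -0.452]
contact_force: [0.3, -0.6, -0.2]
opening: 0.399
```

```bash
python3 look.py e1; python3 - <<'E'
from h import *
def rng(a): return np.round(np.percentile(a,[1,50,99]),1) if len(a) else None
for n in("top","side"):
    d=load(n+"_e1.npz"); F=w2f(cloud(d)); F=F[(F[:,2]<70)]
    B=lambda x0,x1,y0,y1,z0,z1: F[(F[:,0]>x0)&(F[:,0]<x1)&(F[:,1]>y0)&(F[:,1]<y1)&(F[:,2]>z0)&(F[:,2]<z1)]
    for nm,b in dict(tabtop=B(-115,-45,-80,-40,47,57),plate=B(-100,-30,-17,-7,20,42),flange=B(-10,125,-60,0,40,52),staple=B(-12,20,30,90,21,34),endbar=B(10,100,105,135,11,20),cap=B(-90,-30,70,130,20,40)).items():
        print(n,nm,len(b),rng(b[:,0]),rng(b[:,1]),rng(b[:,2]))
d0=load("top0.npz");F=w2f(cloud(d0));b=F[(abs(F[:,0]+60)<30)&(abs(F[:,1]-100)<30)&(F[:,2]>20)&(F[:,2]<40)];print("cap0",rng(b[:,0]),rng(b[:,1]))
E
```

```text
t 17.08 tcpF [  60.7 -387.2  147.5] open 0.399 f [ 0.3 -0.6 -0.2] q [-0.74  0.27  1.56 -0.01  1.3  -0.56]
top tabtop 46 [-98.  -95.1 -91.9] [-72.1 -61.1 -47.4] [47.9 51.  55. ]
top plate 225 [-99.  -65.  -30.8] [-16.9 -12.   -7.1] [28.2 32.4 35.7]
top flange 250 [  5.9  54.8 104.5] [-26.4 -22.5 -18.7] [40.3 44.3 48.5]
top staple 71 [ 3.4  7.3 11.2] [41.7 54.8 67.8] [23.6 27.3 30.5]
top endbar 219 [10.5 53.  99.5] [114.7 118.7 122.7] [11.1 14.1 18.3]
top cap 80 [-56.9 -48.8 -40.7] [ 86.1  94.1 102.8] [21.1 32.1 35.7]
side tabtop 0 None None None
side plate 0 None None None
side flange 0 None None None
side staple 0 None None None
side endbar 150 [10.3 54.9 98.7] [114.5 119.6 125.2] [11.3 13.3 16.6]
side cap 0 None None None
cap0 [-56.9 -48.9 -40.7] [ 86.2  94.  103.2]
```

View pics/e1.png

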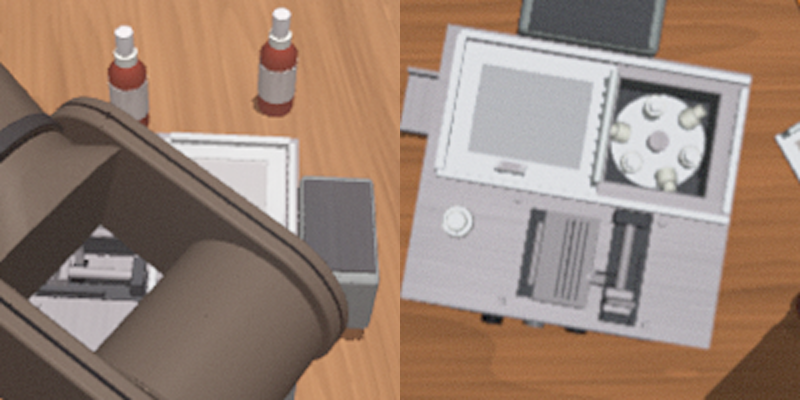

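```bash
python3 - <<'E'
from h import *
a=load("top0.npz");b=load("top_e1.npz")
for nm,(u0,u1,v0,v1) in dict(a=(185,228,150,198),b=(190,230,250,285),c=(440,490,295,332),cap=(268,290,258,282)).items():
    print(nm,np.abs(a["pixels"][v0:v1,u0:u1].astype(int)-b["pixels"][v0:v1,u0:u1]).mean().round(1))
cv2.imwrite("pics/e1t.png",b["pixels"])
for n,d in(("0",a),("e",b)):
    F=w2f(cloud(d)); 
    for y in (-28,-12,0,12): 
        s=F[(F[:,0]>-95)&(F[:,0]<-35)&(abs(F[:,1]-y)<3)&(F[:,2]>15)&(F[:,2]<46)]; print(n,y,s[:,2].mean().round(2))
E
```

```text
a 4.8
b 4.8
c 26.1
cap 7.1
0 -28 34.99
0 -12 32.43
0 0 29.87
0 12 27.77
e -28 34.95
e -12 32.3
e 0 29.99
e 12 27.75
```

View pics/e1t.png

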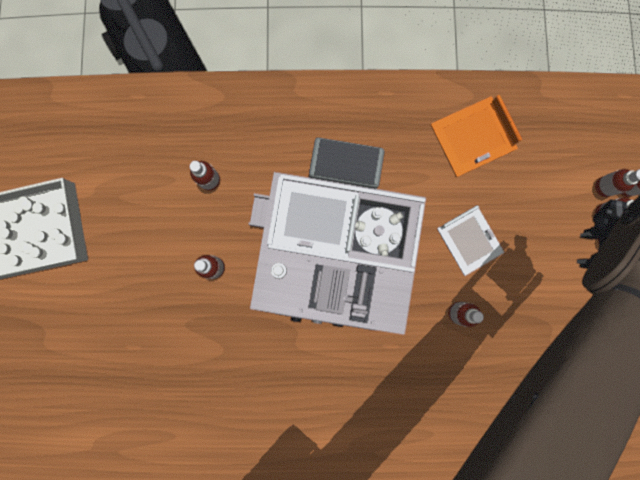

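```bash
python3 -c "
from plant import ctrl
print(ctrl.get_state()['contact_force']); print(ctrl.sign_off())"
```

```text
[ 0.59744042 -0.4516823   0.7536836 ]
the job is handed in; nothing more can be done
None
```

The guard is open against its end bar, the bolt is held back by its catch, and the job is handed in after about 17 s of the 43 s allowed.

**What I did:** With the gripper part-open, one fingertip held the catch down at 4–6 N. The other pushed the bolt's tab back until it met its stop at 12.5 N. I then lifted straight off so the catch could spring up. After that I pushed the guard by its flange, using two spread fingertips, until the end bar resisted at 12 N. Finally I backed away clear of everything.

**Last checks (top camera):**

| Check | Measured | Expected |
|---|---|---|
| Guard travel | 114.9 mm | 115 mm |
| Bolt draw | 32 mm (about 33 mm in the side view before the guard was pushed) | 33 mm; the catch holds from about 30 mm |
| Catch height at its pressing point | 32.3 mm, same as at the start | about 32 mm at rest, 26 mm pressed |

- **Left alone:** The spare cap and bottles a and b are unchanged. Bottle c stands at the same pixel, but the arm's shadow now falls on it, so its image comparison proves nothing.
- **Contact:** The force on the tool before hand-in was about 1 N, which is the noise level.

**What disagreed:**
- **Deck centre:** The middle of the visible deck came out about 8 mm from the feeder origin implied by the bolt, catch and guard. I worked from those parts instead.
- **Cameras:** The two cameras differed by about 3 mm in x.
- **Fingertips:** They sat about 22 mm behind the reported TCP at the opening I used, so I found the contact height by feeling for the force.
- **Side view:** The arm blocked most of the feeder in the last side picture, so these final checks rest mainly on the top camera.

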